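Put the hob's mixed-up burner caps back on their own burners

ROBOT

A 6-joint arm with a two-finger parallel gripper is mounted at the origin on the work surface. World frame = base frame: x ahead of the robot, y to its left, z up, the work surface at z = 0. Lengths are in m, angles in rad, forces in N, time in s.
With the tool pointing down it reaches from about 0.225 to 0.875 m from the base axis. Payload 3.4 kg.
Tool frame: the origin (TCP) lies between the finger pads; the fingertips stand 25 mm ahead of it and the grasp point (between the pads) lies 6 mm ahead of it (manip.tips_ahead is the distance from the TCP to the fingertips, in m); z points along the fingers, x is the direction in which the jaws open and shut, and the axes are right-handed (so a half turn about z gives the same grasp; the last joint's range is limited). The gripper opens to 85 mm and grips with 20 to 120 N. Pads are 22 mm wide; open, the fingers measure 114 mm over their backs; the gripper's body (76 mm by 85 mm) begins 54 mm behind the grasp point. The pads swing forward as they close: fully open they stand 13 mm farther back than shut.
Start: joints at [1.089, 0.276, 1.505, -0, 1.361, -0.121], TCP at [0.203, 0.538, 0.256] pointing down, gripper open.
Joint ranges: [-2.89, 2.89], [-0.75, 2.08], [0.22, 2.7], [-1.18, 4.32], [0.11, 2.71], [-2.7, 2.7]. Speed limits (rad/s): [2.57, 2.57, 3.14, 3.14, 3.14, 3.14].

INTERFACE

Orientations are given as a unit quaternion [w, x, y, z].
In Python, from rig import manip gives the robot as it stands. The module is installed in compiled form; this text tells all that it offers.
- The arm moves only by the tool send_rows, never from a script. Its argument "plan" is a list of rows, each an object with "linear": the shift along the tool's x, y, z in m, a list of three; "delta_rot": the turn, a rotation vector about the tool's x, y, z in degrees, a list of three; "fingers": the finger opening in m, from 0 to 0.0854. A call has 1 to 12 rows; each row shifts and turns the pose as measured when the row begins, along the tool's axes as they then stand; what a row does not reach is not made up. A row lasts 1/12 s, in which the tool goes at most 41.7 mm and 7.16 degrees, less where a joint would pass 70% of its speed; a pose out of reach is approached as far as the arm can. A call with a gripper value outside its range is refused whole. The fingers move at their own pace and stop on an object; "force" is the grip in N (left out, the last holds). Time passes only in rows, so rows that do not move let the fingers close. It gives the time, the measured TCP pose, the force and the opening at its end, in the units of the state.
- manip.get_state(): the state, without advancing time (a new reading comes with each control period).
- manip.get_image(name): name is "scene" or "side" or "wrist"; returns the picture (400x640x3 uint8, red, green, blue); there is no depth.
- manip.camera_info(name): a dict with "K" (3x3 intrinsics, pixels), "rvec" (rotation vector, rad) and "tvec" (3), from world to camera coordinates, as OpenCV has them. Camera axes: x right, y down, z forward; pixel columns grow to the right and rows downward; lengths in m; the calibration is good to about 2 mm. A picture is of the moment at which its call begins: read the wrist's pose just before it. camera_info takes no time and is no camera call; for the wrist camera it gives the pose at the moment of the call.
- manip.sign_off(): hands the job in, once; it reports no verdict.
Trained networks look in the newest picture that a camera, given by its name, has taken for a name from the list of things; names that differ only in an ending like _2 or _b are one class to them, and where a whole thing is asked for, a point or a joint stands for the part that bears it (a point fixed in the world has none). Each returns a list of dicts, best first, with "p" (0 to 1); they miss things now and then, are a little off and sometimes report something else, mostly with a low value. They report only what shows in the picture. A call takes as long as a camera call. They do not tell look-alikes from the thing itself.
- manip.find_in(thing, camera): "extent" ([left, top, right, bottom] in pixels, round what is visible of it).
- manip.masks_of(thing, camera): "pixels" (400x640 bool, what is visible of it) and "extent" ([left, top, right, bottom] in pixels, round what is visible of it).
The state is a dict: "clock": time; "qpos": joint angles; "qd": joint speeds; "effort": joint torques, N m; "position": TCP position; "ee_rot": TCP orientation; "contact_force": force on the tool from outside, world axes, zero at the start; "moment": the same for the moment, N m; "width": finger opening in m.
Only numpy, scipy, OpenCV 4.12 (cv2) and the standard library are available. Lean on these libraries where they do the work, as an engineer would, in place of code of your own. Each camera call takes 0.05 s, during which the arm holds its last target. There are 200 camera calls.

TASK

After cleaning, the three black caps of the gas hob were put back on the wrong burners. Swap them round so that each cap lies flat and centred on the burner of its own size: small on small, medium on medium, large on large. Park a cap on the cork trivet (or another free spot) on the way, set caps down without dropping them, and leave the salt shaker, the brush and the kadai where they are.

Things in the scene. Friction and masses are not known exactly. Their poses are not given: they have to be found in the camera images.
- cap_small_mid (a point): The small burner cap: a loose, plain black enamelled disc, 44 mm across and 11 mm thick with upright sides, about 80 g, lying flat; at the start it sits on a burner of the wrong size. The point is its centre, half-way up (5.5 mm above its underside); z is its axis and points up, x and y lie in the disc. Grip it by its sides from above.
- cap_medium_mid (a point): The medium burner cap: a loose, plain black enamelled disc, 55 mm across and 11 mm thick with upright sides, about 120 g, lying flat; at the start it sits on a burner of the wrong size. The point is its centre, half-way up (5.5 mm above its underside); z is its axis and points up, x and y lie in the disc. Grip it by its sides from above.
- cap_large_mid (a point): The large burner cap: a loose, plain black enamelled disc, 66 mm across and 11 mm thick with upright sides, about 180 g, lying flat; at the start it sits on a burner of the wrong size. The point is its centre, half-way up (5.5 mm above its underside); z is its axis and points up, x and y lie in the disc. Grip it by its sides from above.
- burner_small_seat (a point): The small burner, fixed in the hob: a bright metal spill ring 84 mm across (visible round any cap; its top is 24 mm below the seat) carrying an upright round crown 36 mm across. The point is the centre of the crown's flat top, the seat, 30 mm above the hob's black glass and 42 mm above the counter; z points up. The 44 mm cap belongs on it, its underside flat on the seat (cap centre 5.5 mm above this point).
- burner_medium_seat (a point): The medium burner, fixed in the hob: a bright metal spill ring 102 mm across (visible round any cap; its top is 24 mm below the seat) carrying an upright round crown 46 mm across. The point is the centre of the crown's flat top, the seat, 30 mm above the hob's black glass and 42 mm above the counter; z points up. The 55 mm cap belongs on it, its underside flat on the seat (cap centre 5.5 mm above this point).
- burner_large_seat (a point): The large burner, fixed in the hob: a bright metal spill ring 120 mm across (visible round any cap; its top is 24 mm below the seat) carrying an upright round crown 56 mm across. The point is the centre of the crown's flat top, the seat, 30 mm above the hob's black glass and 42 mm above the counter; z points up. The 66 mm cap belongs on it, its underside flat on the seat (cap centre 5.5 mm above this point).
- trivet: A flat round cork trivet, fixed, 150 mm across and 10 mm thick, empty, on the counter at one side of the hob: a free spot. Origin at the centre of its underside, on the counter; z up.
- shaker_mid (a point): Bystander: a glass salt shaker with a steel top, 40 mm across, 74 mm tall, standing on the hob between the burners. The point is its centre, half-way up.
- brush_mid (a point): Bystander: a wooden cleaning brush lying on the hob near one back corner, 170 mm long, at most 34 mm wide, 22 mm high. The point is 12 mm above the glass, near the middle of its length; x runs along it, towards the bristles.
- kadai_mid (a point): Bystander: a small black kadai (round pan with two loop handles along its x), 160 mm across the rim, 208 mm over the handles, 60 mm tall, on the counter at the side of the hob away from the trivet. The point is on its axis, 30 mm above the counter.
There are look-alikes about, which are no part of the job. Leave any pink or turquoise look-alike of the part that bears cap_large_mid alone.

How it is judged:
By the outcome, as a careful person would: the job done as asked, in the order asked, and still so for the second after the job is handed in, with the robot touching nothing.
It also fails if it takes over 96 s, if anything falls off the work surface, if the arm or the gripper's body presses on something with over 40 N, if the wrist force passes 120 N, or if a joint passes its speed limit or range.

## Working session

There is one attempt and no reset: what is moved stays moved. The work goes in short steps, Python scripts to look and compute and a tool call to move; the robot and the scene stay as the last step left them, time stands still between calls to the robot, and variables do not carry over. Pictures are saved under pics/ and viewed, about 12 in all and at most 16, crops included, and the job is handed in when it is done.

Besides the shell and the picture viewer there is one more tool, called after "Emit:" as name(argument=value, ...), one argument or row to a line, values as JSON. send_rows: Moves the arm, as the interface text tells. Its arguments: {"type":"object","properties":{"plan":{"type":"array","items":{"type":"object","properties":{"linear":{"type":"array","items":{"type":"number"}},"delta_rot":{"type":"array","items":{"type":"number"}},"fingers":{"type":"number"}}}},"force":{"type":"number"}},"required":["plan"]}

```bash
mkdir -p pics; ls; python3 - <<'E'
from rig import manip
import cv2,numpy as np
s=manip.get_state();print({k:np.round(v,3).tolist() for k,v in s.items()})
ims=[manip.get_image(n) for n in("scene","side")]
for n,i in zip(("scene","side"),ims):
    cv2.imwrite(f"pics/{n}0.png",i[:,:,::-1])
    c=manip.camera_info(n);print(n,{k:np.round(v,3).tolist() for k,v in c.items()})
    for t in("cap_small_mid","cap_medium_mid","cap_large_mid","trivet","shaker_mid"):
        print(n,t,[(np.round(d["extent"]).tolist(),round(d["p"],2)) for d in manip.find_in(t,n)][:6])
E
```

```text
pics
{'clock': 0.0, 'qpos': [1.089, 0.277, 1.506, -0.0, 1.361, -0.121], 'qd': [0.0, -0.002, 0.001, -0.0, -0.001, 0.001], 'effort': [-0.0, -41.677, -24.581, -0.001, 0.011, -0.0], 'position': [0.203, 0.538, 0.255], 'ee_rot': [0.0, 0.822, 0.569, -0.001], 'contact_force': [0.188, -0.033, -0.714], 'moment': [-0.014, 0.029, -0.036], 'width': 0.085}
scene {'K': [[369.33, 0.0, 312.027], [0.0, 369.33, 202.478], [0.0, 0.0, 1.0]], 'rvec': [1.833, 1.501, -0.705], 'tvec': [-0.118, -0.268, 1.327]}
scene cap_small_mid [([292.0, 233.0, 314.0, 248.0], 0.7)]
scene cap_medium_mid [([356.0, 196.0, 380.0, 204.0], 0.82)]
scene cap_large_mid [([215.0, 199.0, 240.0, 222.0], 0.72), ([152.0, 187.0, 174.0, 193.0], 0.6), ([202.0, 168.0, 223.0, 185.0], 0.57)]
scene trivet [([403.0, 180.0, 458.0, 217.0], 0.91)]
scene shaker_mid [([296.0, 191.0, 311.0, 218.0], 0.97)]
side {'K': [[361.921, 0.0, 320.185], [0.0, 361.921, 201.674], [0.0, 0.0, 1.0]], 'rvec': [2.035, -0.461, 0.285], 'tvec': [-0.443, 0.179, 0.828]}
side cap_small_mid []
side cap_medium_mid [([297.0, 185.0, 309.0, 195.0], 0.46)]
side cap_large_mid [([252.0, 296.0, 291.0, 322.0], 0.83), ([340.0, 246.0, 366.0, 263.0], 0.56)]
side trivet [([259.0, 170.0, 298.0, 190.0], 0.67)]
side shaker_mid [([312.0, 201.0, 326.0, 232.0], 0.61)]
```

View pics/scene0.png

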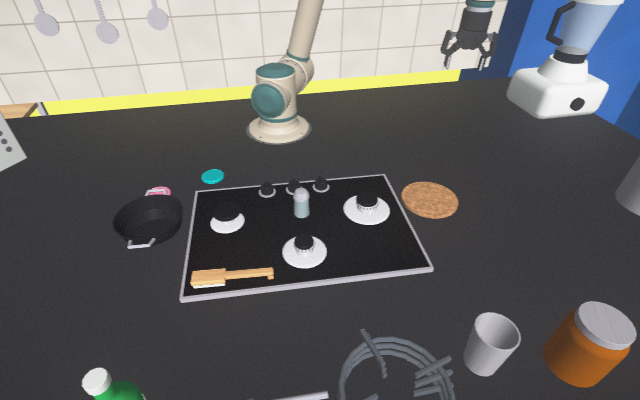

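View pics/side0.png

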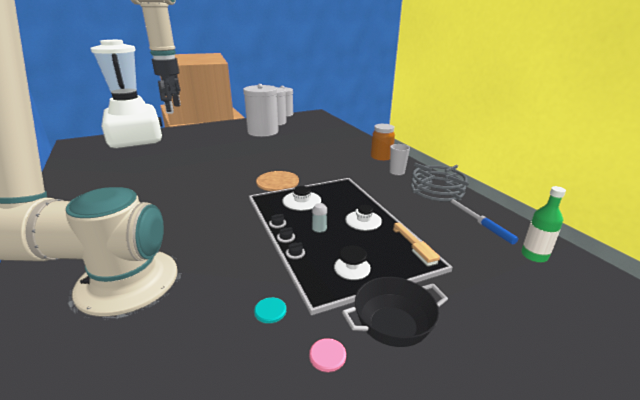

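The scene shows three white rings: at (227,220) by the kadai, at (304,250) and at (367,208). Each carries a black cap. The look-alikes are the turquoise disc at (213,176), the pink disc at (160,190) and the black knobs at (267-320,187). I'll measure the positions next.

```bash
cat > h.py <<'E'
from rig import manip
import cv2,numpy as np
from scipy.spatial.transform import Rotation as Rn
def ray(cam,uv,z,c=None):
    """pixels (N,2) -> world points on plane z"""
    c=c or manip.camera_info(cam);R=cv2.Rodrigues(np.array(c["rvec"],float))[0];t=np.array(c["tvec"],float).ravel()
    uv=np.atleast_2d(uv).astype(float);d=np.c_[uv,np.ones(len(uv))]@np.linalg.inv(np.array(c["K"])).T@R
    o=-R.T@t;return o+d*((z-o[2])/d[:,2])[:,None]
def circ(P):
    A=np.c_[2*P[:,:2],np.ones(len(P))];s=np.linalg.lstsq(A,(P[:,:2]**2).sum(1),rcond=None)[0]
    return s[:2],np.sqrt(s[2]+s[:2]@s[:2])
E
python3 - <<'E'
from h import *
seeds={"scene":[(227,220),(304,250),(367,208)],"side":[(352,268),(364,220),(302,201)]}
for n in seeds:
    im=cv2.imread(f"pics/{n}0.png");c=manip.camera_info(n)
    g=((im.min(2)>140)).astype(np.uint8)
    k,l,st,ce=cv2.connectedComponentsWithStats(g)
    for s in seeds[n]:
        i=min((i for i in range(1,k) if st[i,4]>60),key=lambda i:np.hypot(*(st[i,:2]+st[i,2:4]/2-s)))
        ct=max(cv2.findContours((l==i).astype(np.uint8),0,2)[0],key=len)
        h=cv2.convexHull(ct)[:,0]
        P=ray(n,h,0.018,c); q=circ(P); print(n,s,st[i],q[0].round(4),"diam",round(2*q[1],4))
im=cv2.imread("pics/scene0.png");cv2.imwrite("pics/c1.png",cv2.resize(im[160:310,150:430],None,fx=2.8,fy=2.8,interpolation=cv2.INTER_CUBIC))
for t,n in(("cap_small_mid","scene"),("cap_medium_mid","scene"),("cap_large_mid","scene"),("cap_large_mid","side")):
    print(t)
    for d in manip.find_in(t,n):
        e=d["extent"];print(n,e,ray(n,[[(e[0]+e[2])/2,(e[1]+e[3])/2],[e[0],(e[1]+e[3])/2],[e[2],(e[1]+e[3])/2]],.0475).round(3).tolist())
e=manip.find_in("trivet","scene")[0]["extent"];print("trivet",ray("scene",[[(e[0]+e[2])/2,(e[1]+e[3])/2]],.01))
e=manip.find_in("shaker_mid","scene")[0]["extent"];print("shaker",ray("scene",[[(e[0]+e[2])/2,(e[1]+e[3])/2]],.05))
E
```

```text
scene (227, 220) [210 214  35  19 401] [ 0.4867 -0.1934] diam 0.0824
scene (304, 250) [282 237  45  32 919] [ 0.6217 -0.023 ] diam 0.1012
scene (367, 208) [343 196  47  29 876] [0.5086 0.161 ] diam 0.1188
side (352, 268) [335 259  36  20 500] [ 0.4788 -0.1975] diam 0.0846
side (364, 220) [346 209  36  21 508] [ 0.6158 -0.0251] diam 0.1053
side (302, 201) [283 192  44  39 684] [0.4987 0.0868] diam 0.2048
cap_small_mid
scene [292.4, 233.2, 314.3, 247.8] [[0.618, -0.024, 0.047], [0.613, -0.048, 0.047], [0.623, 0.0, 0.047]]
cap_medium_mid
scene [355.7, 195.9, 380.0, 203.8] [[0.509, 0.163, 0.047], [0.503, 0.132, 0.047], [0.515, 0.193, 0.047]]
cap_large_mid
scene [215.3, 199.2, 239.9, 222.1] [[0.481, -0.187, 0.047], [0.475, -0.217, 0.047], [0.487, -0.158, 0.047]]
scene [152.0, 187.2, 174.0, 192.7] [[0.363, -0.352, 0.047], [0.358, -0.38, 0.047], [0.369, -0.323, 0.047]]
scene [201.5, 168.3, 223.1, 185.0] [[0.328, -0.225, 0.047], [0.322, -0.254, 0.047], [0.334, -0.196, 0.047]]
cap_large_mid
side [252.2, 295.9, 291.0, 321.6] [[0.257, -0.271, 0.047], [0.224, -0.255, 0.047], [0.291, -0.287, 0.047]]
side [339.8, 246.0, 366.2, 263.1] [[0.484, -0.19, 0.047], [0.456, -0.177, 0.047], [0.512, -0.203, 0.047]]
trivet [[0.49326768 0.3490854  0.01      ]]
shaker [[ 0.49565243 -0.00157989  0.05      ]]
```

View pics/c1.png

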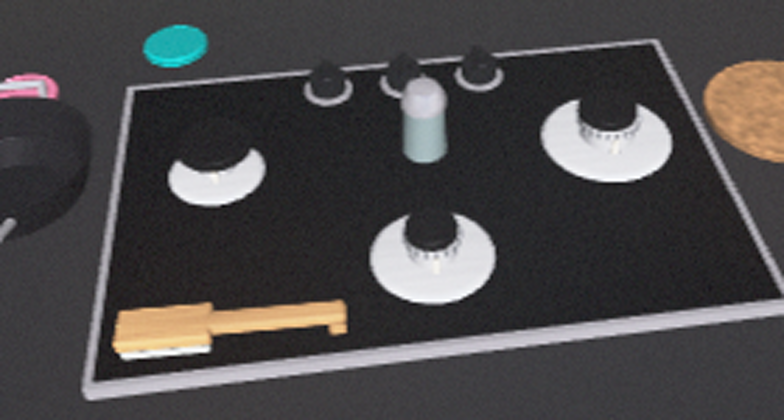

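The ring diameters identify the burners. Small is at (0.484,-0.195) and carries the large cap. Medium is at (0.620,-0.023) with the small cap, and large is at (0.509,0.161) with the medium cap. The order is large to trivet, small to its seat, medium to its seat, then large to its seat. I'm moving above the small burner now.

Emit:
send_rows(
  plan=[
    {"linear": [-0.029, 0.026, 0.003]},
    {"linear": [-0.029, 0.026, 0.003]},
    {"linear": [-0.029, 0.026, 0.003]},
    {"linear": [-0.029, 0.026, 0.003]},
    {"linear": [-0.029, 0.026, 0.003]},
    {"linear": [-0.029, 0.026, 0.003]},
    {"linear": [-0.029, 0.026, 0.003]},
    {"linear": [-0.029, 0.026, 0.003]},
    {"linear": [-0.029, 0.026, 0.003]},
    {"linear": [-0.029, 0.026, 0.003]},
    {"linear": [-0.029, 0.026, 0.003]},
    {"linear": [-0.029, 0.026, 0.003]},
  ],
)

```text
$.plan[0]: bad value
```

Emit:
send_rows(
  plan=[
    {"linear": [-0.029, 0.026, 0.003], "delta_rot": [0, 0, 0], "fingers": 0.085},
    {"linear": [-0.029, 0.026, 0.003], "delta_rot": [0, 0, 0], "fingers": 0.085},
    {"linear": [-0.029, 0.026, 0.003], "delta_rot": [0, 0, 0], "fingers": 0.085},
    {"linear": [-0.029, 0.026, 0.003], "delta_rot": [0, 0, 0], "fingers": 0.085},
    {"linear": [-0.029, 0.026, 0.003], "delta_rot": [0, 0, 0], "fingers": 0.085},
    {"linear": [-0.029, 0.026, 0.003], "delta_rot": [0, 0, 0], "fingers": 0.085},
    {"linear": [-0.029, 0.026, 0.003], "delta_rot": [0, 0, 0], "fingers": 0.085},
    {"linear": [-0.029, 0.026, 0.003], "delta_rot": [0, 0, 0], "fingers": 0.085},
    {"linear": [-0.029, 0.026, 0.003], "delta_rot": [0, 0, 0], "fingers": 0.085},
    {"linear": [-0.029, 0.026, 0.003], "delta_rot": [0, 0, 0], "fingers": 0.085},
    {"linear": [-0.029, 0.026, 0.003], "delta_rot": [0, 0, 0], "fingers": 0.085},
    {"linear": [-0.029, 0.026, 0.003], "delta_rot": [0, 0, 0], "fingers": 0.085},
  ],
  force=40,
)

```text
clock: 1.9
position: [0.3785, 0.0946, 0.2179]
ee_rot: [-0.001, 0.818, 0.576, 0.007]
contact_force: [1.2, 1.0, 0.6]
width: 0.0848
```

```bash
cat >> h.py <<'E'
def d(target,show=True):
    """shift in tool axes to the world target for the TCP, and yaw of tool x"""
    s=manip.get_state();R=Rn.from_quat(np.array(s["ee_rot"])[[1,2,3,0]]).as_matrix()
    v=R.T@(np.array(target)-s["position"])
    print("t",round(s["clock"],2),"pos",np.round(s["position"],4),"tool d",v.round(4),"yaw",np.degrees(np.arctan2(R[1,0],R[0,0])).round(1),"tilt",np.degrees(R[:2,2]).round(2),"q",np.round(s["qpos"],2),"F",np.round(s["contact_force"],1),"w",round(s["width"],4))
E
python3 -c "
from h import *
d([.484,-.195,.2])"
```

```text
t 1.9 pos [0.3785 0.0946 0.2179] tool d [-0.2373  0.1969  0.016 ] yaw 70.3 tilt [0.54 0.58] q [ 0.06  0.01  1.93  0.01  1.19 -1.17] F [1.2 1.  0.6] w 0.0848
```

Emit:
send_rows(
  plan=[
    {"linear": [-0.024, 0.02, 0.002], "delta_rot": [0, 0, 7], "fingers": 0.085},
    {"linear": [-0.021, 0.023, 0.002], "delta_rot": [0, 0, 7], "fingers": 0.085},
    {"linear": [-0.018, 0.025, 0.002], "delta_rot": [0, 0, 7], "fingers": 0.085},
    {"linear": [-0.015, 0.027, 0.002], "delta_rot": [0, 0, 7], "fingers": 0.085},
    {"linear": [-0.012, 0.029, 0.002], "delta_rot": [0, 0, 7], "fingers": 0.085},
    {"linear": [-0.008, 0.03, 0.002], "delta_rot": [0, 0, 7], "fingers": 0.085},
    {"linear": [-0.004, 0.031, 0.002], "delta_rot": [0, 0, 7], "fingers": 0.085},
    {"linear": [0, 0.031, 0.002], "delta_rot": [0, 0, 7], "fingers": 0.085},
    {"linear": [0.003, 0.031, 0.002], "delta_rot": [0, 0, 7], "fingers": 0.085},
    {"linear": [0.007, 0.03, 0.002], "delta_rot": [0, 0, 7], "fingers": 0.085},
    {"linear": [0, 0, 0], "delta_rot": [0, 0, 0], "fingers": 0.085},
  ],
)

```text
clock: 2.82
position: [0.4887, -0.2229, 0.1976]
ee_rot: [-0.002, 1.0, -0.017, 0.01]
contact_force: [0.2, 0.4, 0.6]
width: 0.0848
```

```bash
cat >> h.py <<'E'
def fit(cam,im,c,guess,rad,z=.053):
    """refine cap: dark top circle seen in the picture; returns blob-contour circle on plane z"""
    pass
E
python3 -c "
from h import *
d([.484,-.195,.2])
im=manip.get_image('wrist');c=manip.camera_info('wrist');cv2.imwrite('pics/w1.png',im[:,:,::-1])
print(c)
for m in manip.masks_of('cap_large_mid','wrist'):
    ct=max(cv2.findContours(m['pixels'].astype(np.uint8),0,2)[0],key=len)[:,0]
    print(m['p'],m['extent'],circ(ray('wrist',ct,.053,c)))
"
```

```text
t 2.82 pos [ 0.4887 -0.2229  0.1976] tool d [-0.0056 -0.0277 -0.0024] yaw -1.9 tilt [1.15 0.25] q [-0.57  0.25  1.69  0.02  1.18 -0.54] F [0.2 0.4 0.6] w 0.0848
{'K': array([[322.14078925,   0.        , 318.09753585],
       [  0.        , 322.14078925, 200.46896505],
       [  0.        ,   0.        ,   1.        ]]), 'rvec': array([-2.87374418,  0.04881651, -0.02030812]), 'tvec': array([-0.49698963, -0.21139142,  0.25812739])}
0.9 [267.1, 114.9, 345.1, 196.5] (array([ 0.48032941, -0.18404181]), np.float64(0.03158940549383667))
0.63 [52.0, 168.0, 124.2, 234.5] (array([ 0.29755608, -0.21397844]), np.float64(0.028406986474302145))
```

View pics/w1.png

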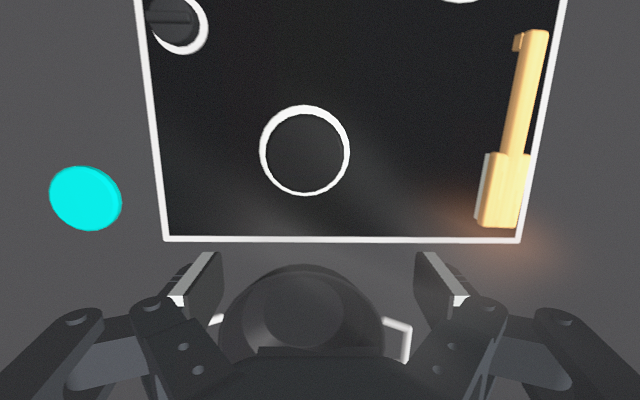

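The wrist view shows the large cap inside the small ring at (305,150), with kadai and turquoise disc clear. I'm centring, then looking again once the arm has settled.

Emit:
send_rows(
  plan=[
    {"linear": [-0.006, -0.033, 0.02], "delta_rot": [-0.2, -1.1, 0], "fingers": 0.085},
    {"linear": [0, 0, 0.02], "delta_rot": [0, 0, 0], "fingers": 0.085},
    {"linear": [0, 0, 0], "delta_rot": [0, 0, 0], "fingers": 0.085},
    {"linear": [0, 0, 0], "delta_rot": [0, 0, 0], "fingers": 0.085},
  ],
)

```text
clock: 3.25
position: [0.4806, -0.1808, 0.1581]
ee_rot: [-0.004, 1.0, -0.012, -0.001]
contact_force: [-0.5, -0.6, -0.9]
width: 0.0849
```

```bash
cat > w.py <<'E'
from h import *
import sys
def look(thing,name,ringd,gx,gy):
    im=manip.get_image('wrist');c=manip.camera_info('wrist');cv2.imwrite(f'pics/{name}.png',im[:,:,::-1])
    for m in manip.masks_of(thing,'wrist')[:2]:
        ct=max(cv2.findContours(m['pixels'].astype(np.uint8),0,2)[0],key=len)[:,0]
        q=circ(ray('wrist',cv2.convexHull(ct)[:,0],.053,c));print('cap',round(m['p'],2),q[0].round(4),'diam',round(2*q[1],4))
    k,l,st,ce=cv2.connectedComponentsWithStats((im.min(2)>140).astype(np.uint8))
    for i in range(1,k):
        if st[i,4]<300: continue
        h=cv2.convexHull(max(cv2.findContours((l==i).astype(np.uint8),0,2)[0],key=len))[:,0]
        q=circ(ray('wrist',h,.018,c))
        if np.hypot(*(q[0]-[gx,gy]))<.05: print('ring',q[0].round(4),'diam',round(2*q[1],4),st[i])
if __name__=="__main__":
    d([float(v) for v in sys.argv[4:7]]);look(sys.argv[1],sys.argv[2],float(sys.argv[3]),float(sys.argv[4]),float(sys.argv[5]))
E
python3 w.py cap_large_mid w2 .084 .482 -.19 .0535
```

```text
t 3.25 pos [ 0.4806 -0.1808  0.1581] tool d [0.0019 0.01   0.1046] yaw -1.4 tilt [-0.12  0.43] q [-0.5   0.26  1.78  0.01  1.1  -0.48] F [-0.5 -0.6 -0.9] w 0.0849
cap 0.67 [ 0.4816 -0.1859] diam 0.0649
cap 0.67 [ 0.3028 -0.2078] diam 0.0571
ring [ 0.4801 -0.1883] diam 0.0819 [ 270  159   99   73 1880]
```

View pics/w2.png

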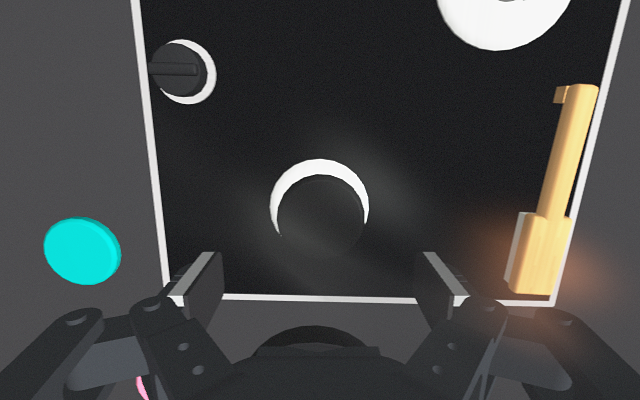

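The cap is concentric with the small ring at about (0.481,-0.187). I'm descending now.

Emit:
send_rows(
  plan=[
    {"linear": [0.001, 0.006, 0.025], "delta_rot": [-0.4, 0.1, 0], "fingers": 0.085},
    {"linear": [0, 0, 0.025], "delta_rot": [0, 0, 0], "fingers": 0.085},
    {"linear": [0, 0, 0.025], "delta_rot": [0, 0, 0], "fingers": 0.085},
    {"linear": [0, 0, 0], "delta_rot": [0, 0, 0], "fingers": 0.085},
    {"linear": [0, 0, 0], "delta_rot": [0, 0, 0], "fingers": 0.085},
  ],
)

```text
clock: 3.77
position: [0.4878, -0.191, 0.0896]
ee_rot: [0.005, 1.0, -0.011, 0.008]
contact_force: [0.8, -0.5, 1.2]
width: 0.085
```

```bash
python3 w.py cap_large_mid w3 .084 .481 -.187 .0525
```

```text
t 3.77 pos [ 0.4878 -0.191   0.0896] tool d [-0.0075 -0.0041  0.0369] yaw -1.3 tilt [ 0.92 -0.55] q [-0.51  0.34  1.87 -0.    0.91 -0.48] F [ 0.8 -0.5  1.2] w 0.085
cap 0.77 [ 0.3187 -0.2011] diam 0.0525
cap 0.75 [ 0.4817 -0.1852] diam 0.0645
ring [ 0.4801 -0.1878] diam 0.0813 [ 239  156  133   83 3258]
ring [ 0.4877 -0.2328] diam 0.1476 [ 207  332  221   10 1593]
```

View pics/w3.png

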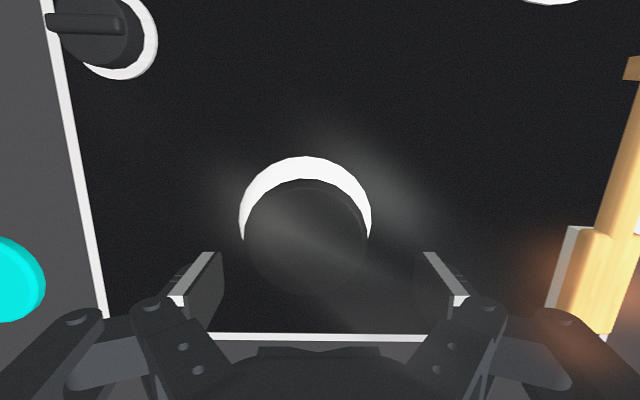

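Emit:
send_rows(
  plan=[
    {"linear": [-0.0065, -0.0045, 0.01], "delta_rot": [0.5, -0.9, 0], "fingers": 0.085},
    {"linear": [0, 0, 0], "delta_rot": [0, 0, 0], "fingers": 0.085},
    {"linear": [0, 0, 0], "delta_rot": [0, 0, 0], "fingers": 0.085},
  ],
)

```text
clock: 4.12
position: [0.4834, -0.1873, 0.0831]
ee_rot: [0.002, 1.0, -0.012, 0.003]
contact_force: [0.7, -0.6, 1.0]
width: 0.085
```

```bash
python3 w.py cap_large_mid w4 .084 .4815 -.186 .0525; python3 -c "
from h import *
for i in range(3): manip.get_image('wrist');d([.4815,-.186,.0525])"
```

```text
t 4.12 pos [ 0.4834 -0.1873  0.0831] tool d [-0.0021 -0.0014  0.0306] yaw -1.3 tilt [ 0.36 -0.2 ] q [-0.5   0.35  1.88 -0.    0.9  -0.48] F [ 0.7 -0.6  1. ] w 0.085
cap 0.71 [ 0.3198 -0.1993] diam 0.0518
cap 0.66 [ 0.4812 -0.1846] diam 0.0644
ring [ 0.4797 -0.1873] diam 0.0812 [ 245  164  137   86 3564]
ring [ 0.46   -0.2233] diam 0.1203 [216 343 148   9 681]
t 4.27 pos [ 0.483  -0.1872  0.0827] tool d [-0.0017 -0.0012  0.0302] yaw -1.3 tilt [ 0.31 -0.17] q [-0.5   0.35  1.88 -0.    0.9  -0.48] F [-0.1 -0.3  0.5] w 0.0851
t 4.32 pos [ 0.483  -0.1872  0.0826] tool d [-0.0017 -0.0012  0.0301] yaw -1.3 tilt [ 0.3  -0.17] q [-0.5   0.35  1.88 -0.    0.9  -0.48] F [ 0.2 -0.1 -0.1] w 0.0852
t 4.37 pos [ 0.483  -0.1871  0.0826] tool d [-0.0016 -0.0012  0.0301] yaw -1.3 tilt [ 0.29 -0.17] q [-0.5   0.35  1.88 -0.    0.9  -0.48] F [ 0.7 -0.5  0.1] w 0.0848
```

Emit:
send_rows(
  plan=[
    {"linear": [-0.002, -0.001, 0.015], "delta_rot": [0, 0, 0], "fingers": 0.085},
    {"linear": [0, 0, 0.015], "delta_rot": [0, 0, 0], "fingers": 0.085},
    {"linear": [0, 0, 0], "delta_rot": [0, 0, 0], "fingers": 0.085},
    {"linear": [0, 0, 0], "delta_rot": [0, 0, 0], "fingers": 0.085},
  ],
)

```text
clock: 4.7
position: [0.4826, -0.1869, 0.0533]
ee_rot: [0.002, 1.0, -0.011, 0.004]
contact_force: [-0.4, 0.1, 0.3]
width: 0.085
```

```bash
python3 -c "
from h import *
d([.4812,-.186,.0525])"
```

```text
t 4.7 pos [ 0.4826 -0.1869  0.0533] tool d [-0.0014 -0.0009  0.0008] yaw -1.3 tilt [ 0.5  -0.28] q [-0.5   0.39  1.92 -0.    0.83 -0.48] F [-0.4  0.1  0.3] w 0.085
```

Emit:
send_rows(
  plan=[
    {"linear": [-0.001, 0, 0], "delta_rot": [0.2, -0.4, 0], "fingers": 0.055},
    {"linear": [0, 0, 0], "delta_rot": [0, 0, 0], "fingers": 0.055},
    {"linear": [0, 0, 0], "delta_rot": [0, 0, 0], "fingers": 0.055},
    {"linear": [0, 0, 0], "delta_rot": [0, 0, 0], "fingers": 0.055},
    {"linear": [0, 0, 0], "delta_rot": [0, 0, 0], "fingers": 0.055},
    {"linear": [0, 0, 0], "delta_rot": [0, 0, 0], "fingers": 0.055},
  ],
  force=40,
)

```text
clock: 5.2
position: [0.4826, -0.1875, 0.0558]
ee_rot: [0.001, 1.0, -0.011, 0.002]
contact_force: [0.0, -0.4, -2.3]
width: 0.0638
```

```bash
python3 - <<'E'
from h import *
im=manip.get_image('wrist');cv2.imwrite('pics/w5.png',cv2.resize(im[170:400,120:520,::-1],None,fx=2,fy=2))
s=manip.get_state();c=manip.camera_info('wrist')
R=Rn.from_quat(np.array(s["ee_rot"])[[1,2,3,0]]).as_matrix()
Rc=cv2.Rodrigues(c['rvec'])[0];o=R.T@(-Rc.T@c['tvec']-s['position'])
M=R.T@Rc.T
print('cam in tool',o.round(4));print(M.round(3))
for px in [(222,252),(222,297),(188,305),(205,252),(168,298)]:
    v=M@np.linalg.inv(c['K'])@[*px,1.];print(px,(o+v*((-.0425-o[0])/v[0])).round(4))
E
```

```text
cam in tool [-0.0006 -0.0701 -0.1158]
[[ 1.    -0.001  0.   ]
 [ 0.001  0.962  0.272]
 [-0.001 -0.272  0.962]]
(222, 252) [-0.0425 -0.0104  0.0133]
(222, 297) [-0.0425  0.0085  0.0079]
(188, 305) [-0.0425 -0.0096 -0.0252]
(205, 252) [-0.0425 -0.0193 -0.0062]
(168, 298) [-0.0425 -0.0195 -0.0367]
```

View pics/w5.png

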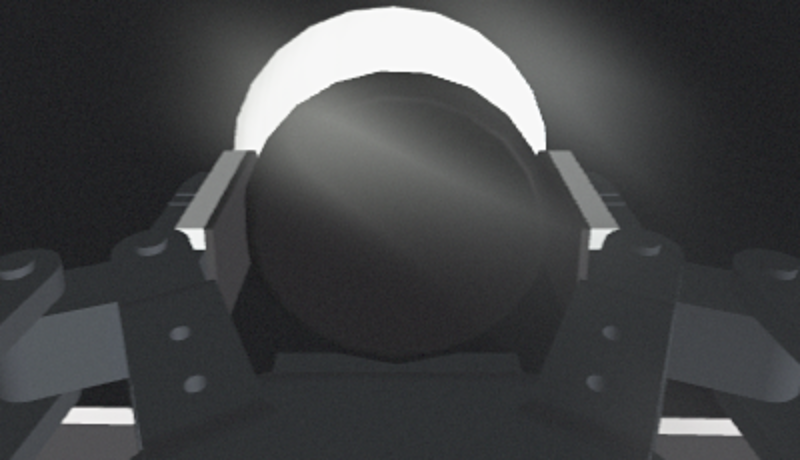

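The tips protrude about 5 mm below the cap's underside, so it couldn't be set flat on the trivet. I'm re-gripping 6 mm higher.

Emit:
send_rows(
  plan=[
    {"linear": [0, 0, 0], "delta_rot": [0, 0, 0], "fingers": 0.078},
    {"linear": [0, 0, 0], "delta_rot": [0, 0, 0], "fingers": 0.078},
    {"linear": [0, -0.002, -0.0055], "delta_rot": [0, 0, 0], "fingers": 0.078},
    {"linear": [0, 0, 0], "delta_rot": [0, 0, 0], "fingers": 0.078},
    {"linear": [0, 0, 0], "delta_rot": [0, 0, 0], "fingers": 0.078},
  ],
)

```text
clock: 5.67
position: [0.4832, -0.1856, 0.0624]
ee_rot: [0.001, 1.0, -0.012, 0.002]
contact_force: [-1.0, 0.2, -0.7]
width: 0.078
```

```bash
python3 -c "
from h import *
d([.4812,-.186,.0615])"
```

```text
t 5.67 pos [ 0.4832 -0.1856  0.0624] tool d [-0.002   0.0005  0.0009] yaw -1.3 tilt [ 0.28 -0.16] q [-0.5   0.38  1.91 -0.    0.85 -0.48] F [-1.   0.2 -0.7] w 0.078
```

Emit:
send_rows(
  plan=[
    {"linear": [0, 0, 0.0005], "delta_rot": [0.1, -0.2, 0], "fingers": 0.055},
    {"linear": [0, 0, 0], "delta_rot": [0, 0, 0], "fingers": 0.055},
    {"linear": [0, 0, 0], "delta_rot": [0, 0, 0], "fingers": 0.055},
    {"linear": [0, 0, 0], "delta_rot": [0, 0, 0], "fingers": 0.055},
    {"linear": [0, 0, 0], "delta_rot": [0, 0, 0], "fingers": 0.055},
    {"linear": [0, 0, -0.01], "delta_rot": [0, 0, 0], "fingers": 0.055},
    {"linear": [0, 0, -0.02], "delta_rot": [0, 0, 0], "fingers": 0.055},
    {"linear": [0, 0, -0.03], "delta_rot": [0, 0, 0], "fingers": 0.055},
    {"linear": [0, 0, -0.03], "delta_rot": [0, 0, 0], "fingers": 0.055},
    {"linear": [0, 0, 0], "delta_rot": [0, 0, 0], "fingers": 0.055},
  ],
  force=60,
)

```text
clock: 6.5
position: [0.4809, -0.1842, 0.1548]
ee_rot: [-0.002, 1.0, -0.012, -0.004]
contact_force: [0.3, 0.9, -1.7]
width: 0.0626
```

```bash
python3 -c "
from h import *
d([.493,.349,.16])
im=manip.get_image('wrist');cv2.imwrite('pics/w6.png',im[:,:,::-1])"
```

```text
t 6.5 pos [ 0.4809 -0.1842  0.1548] tool d [-2.000e-04 -5.334e-01 -3.300e-03] yaw -1.3 tilt [-0.41  0.21] q [-0.5   0.27  1.78 -0.    1.1  -0.48] F [ 0.3  0.9 -1.7] w 0.0626
```

View pics/w6.png

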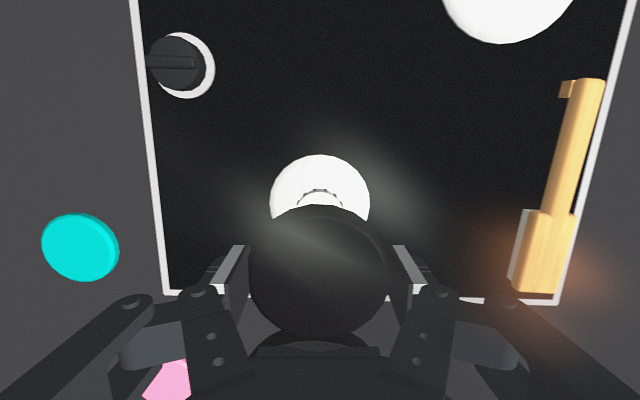

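The cap is held level and the small seat is bare at (320,190). Now to the trivet.

Emit:
send_rows(
  plan=[
    {"linear": [0, -0.02, 0], "delta_rot": [0, 0, 0], "fingers": 0.055},
    {"linear": [0, -0.036, 0], "delta_rot": [0, 0, 0], "fingers": 0.055},
    {"linear": [0, -0.038, 0], "delta_rot": [0, 0, 0], "fingers": 0.055},
    {"linear": [0, -0.038, 0], "delta_rot": [0, 0, 0], "fingers": 0.055},
    {"linear": [0, -0.038, 0], "delta_rot": [0, 0, 0], "fingers": 0.055},
    {"linear": [0, -0.038, 0], "delta_rot": [0, 0, 0], "fingers": 0.055},
    {"linear": [0, -0.038, 0], "delta_rot": [0, 0, 0], "fingers": 0.055},
    {"linear": [0, -0.038, 0], "delta_rot": [0, 0, 0], "fingers": 0.055},
    {"linear": [0, -0.038, 0], "delta_rot": [0, 0, 0], "fingers": 0.055},
    {"linear": [0, -0.038, 0], "delta_rot": [0, 0, 0], "fingers": 0.055},
    {"linear": [0, -0.038, 0], "delta_rot": [0, 0, 0], "fingers": 0.055},
    {"linear": [0, -0.038, 0], "delta_rot": [0, 0, 0], "fingers": 0.055},
  ],
)

```text
clock: 7.55
position: [0.4835, 0.2618, 0.1415]
ee_rot: [0.001, 1.0, -0.019, -0.015]
contact_force: [0.6, 0.1, -2.7]
width: 0.0624
```

```bash
python3 -c "
from h import *
d([.493,.349,.16])"
```

```text
t 7.55 pos [0.4835 0.2618 0.1415] tool d [ 0.0057 -0.0875 -0.0189] yaw -2.1 tilt [-1.73 -0.1 ] q [0.36 0.34 1.71 0.01 1.12 0.4 ] F [ 0.6  0.1 -2.7] w 0.0624
```

Emit:
send_rows(
  plan=[
    {"linear": [0.004, -0.035, 0.0], "delta_rot": [0, 1, 0], "fingers": 0.055},
    {"linear": [0.002, -0.025, 0.01], "delta_rot": [0, 0.7, 0], "fingers": 0.055},
    {"linear": [0, 0, 0.02], "delta_rot": [0, 0, 0], "fingers": 0.055},
    {"linear": [0, 0, 0.02], "delta_rot": [0, 0, 0], "fingers": 0.055},
    {"linear": [0, 0, 0.01], "delta_rot": [0, 0, 0], "fingers": 0.055},
    {"linear": [0, 0, 0], "delta_rot": [0, 0, 0], "fingers": 0.055},
    {"linear": [0, 0, 0], "delta_rot": [0, 0, 0], "fingers": 0.055},
  ],
)

```text
clock: 8.13
position: [0.4857, 0.3333, 0.0707]
ee_rot: [0.002, 1.0, -0.013, -0.005]
contact_force: [-0.1, -0.3, -2.3]
width: 0.0625
```

```bash
python3 -c "
from h import *
d([.493,.349,.030])
im=manip.get_image('wrist');c=manip.camera_info('wrist');cv2.imwrite('pics/w7.png',im[:,:,::-1])
print([(m['p'],m['extent']) for m in manip.find_in('trivet','wrist')])"
```

```text
t 8.13 pos [0.4857 0.3333 0.0707] tool d [ 0.0073 -0.0161  0.0406] yaw -1.5 tilt [-0.57 -0.22] q [0.48 0.46 1.72 0.   0.97 0.51] F [-0.1 -0.3 -2.3] w 0.0625
[(0.71, [195.1, 67.4, 455.9, 301.9])]
```

View pics/w7.png

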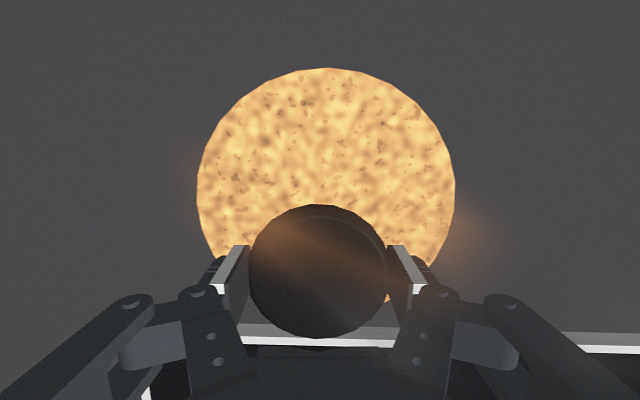

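Emit:
send_rows(
  plan=[
    {"linear": [0.004, -0.018, 0], "delta_rot": [0.2, 0.4, 0], "fingers": 0.055},
    {"linear": [0, -0.008, 0.01], "delta_rot": [0, 0, 0], "fingers": 0.055},
    {"linear": [0, 0, 0.012], "delta_rot": [0, 0, 0], "fingers": 0.055},
    {"linear": [0, 0, 0.008], "delta_rot": [0, 0, 0], "fingers": 0.055},
    {"linear": [0, 0, 0], "delta_rot": [0, 0, 0], "fingers": 0.055},
    {"linear": [0, 0, 0], "delta_rot": [0, 0, 0], "fingers": 0.055},
  ],
)

```text
clock: 8.73
position: [0.4948, 0.3586, 0.0445]
ee_rot: [-0.002, 1.0, -0.015, 0.003]
contact_force: [0.2, -1.2, -1.1]
width: 0.0625
```

```bash
python3 -c "
from h import *
d([.490,.362,.030])"
```

```text
t 8.73 pos [0.4948 0.3586 0.0445] tool d [-0.005  -0.0032  0.0145] yaw -1.8 tilt [0.38 0.19] q [ 0.51  0.51  1.71 -0.    0.91  0.54] F [ 0.2 -1.2 -1.1] w 0.0625
```

Emit:
send_rows(
  plan=[
    {"linear": [-0.003, 0, 0.008], "delta_rot": [-0.2, -0.4, 0], "fingers": 0.055},
    {"linear": [0, 0, 0.004], "delta_rot": [0, 0, 0], "fingers": 0.055},
    {"linear": [0, 0, 0], "delta_rot": [0, 0, 0], "fingers": 0.055},
    {"linear": [0, 0, 0], "delta_rot": [0, 0, 0], "fingers": 0.055},
  ],
)

```text
clock: 9.07
position: [0.4919, 0.3579, 0.0323]
ee_rot: [0.0, 1.0, -0.016, -0.0]
contact_force: [-0.1, -0.1, -2.6]
width: 0.0624
```

Emit:
send_rows(
  plan=[
    {"linear": [0, 0, 0.0015], "delta_rot": [0, 0, 0], "fingers": 0.055},
    {"linear": [0, 0, 0], "delta_rot": [0, 0, 0], "fingers": 0.055},
    {"linear": [0, 0, 0], "delta_rot": [0, 0, 0], "fingers": 0.055},
  ],
)

```text
clock: 9.32
position: [0.4924, 0.3581, 0.0316]
ee_rot: [-0.0, 1.0, -0.016, 0.0]
contact_force: [0.1, -0.5, -2.3]
width: 0.0622
```

```bash
python3 -c "
from h import *
d([.490,.362,.030])"
```

```text
t 9.32 pos [0.4924 0.3581 0.0316] tool d [-0.0025 -0.0038  0.0016] yaw -1.8 tilt [0.05 0.03] q [0.51 0.52 1.73 0.   0.89 0.55] F [ 0.1 -0.5 -2.3] w 0.0622
```

Emit:
send_rows(
  plan=[
    {"linear": [0, 0, 0.002], "delta_rot": [0, 0, 0], "fingers": 0.055},
    {"linear": [0, 0, 0], "delta_rot": [0, 0, 0], "fingers": 0.055},
    {"linear": [0, 0, 0], "delta_rot": [0, 0, 0], "fingers": 0.055},
  ],
)

```text
clock: 9.57
position: [0.4931, 0.3585, 0.0321]
ee_rot: [-0.001, 1.0, -0.016, 0.001]
contact_force: [-0.6, 0.2, -2.0]
width: 0.0625
```

Emit:
send_rows(
  plan=[
    {"linear": [0, 0, 0.0015], "delta_rot": [0, 0, 0], "fingers": 0.055},
    {"linear": [0, 0, 0], "delta_rot": [0, 0, 0], "fingers": 0.055},
    {"linear": [0, 0, 0], "delta_rot": [0, 0, 0], "fingers": 0.055},
  ],
)

```text
clock: 9.82
position: [0.4933, 0.3587, 0.0314]
ee_rot: [-0.001, 1.0, -0.016, 0.002]
contact_force: [0.4, -0.1, -1.3]
width: 0.0626
```

Emit:
send_rows(
  plan=[
    {"linear": [0, 0, 0.003], "delta_rot": [0, 0, 0], "fingers": 0.055},
    {"linear": [0, 0, 0.002], "delta_rot": [0, 0, 0], "fingers": 0.055},
    {"linear": [0, 0, 0.002], "delta_rot": [0, 0, 0], "fingers": 0.055},
  ],
)

```text
clock: 10.07
position: [0.4933, 0.3587, 0.0312]
ee_rot: [-0.001, 1.0, -0.016, 0.002]
contact_force: [-2.2, -2.4, 12.4]
width: 0.0628
```

Contact (12 N) at TCP z 0.031. Releasing slowly and lifting.

Emit:
send_rows(
  plan=[
    {"linear": [0, 0, 0], "delta_rot": [0, 0, 0], "fingers": 0.066},
    {"linear": [0, 0, 0], "delta_rot": [0, 0, 0], "fingers": 0.07},
    {"linear": [0, 0, 0], "delta_rot": [0, 0, 0], "fingers": 0.08},
    {"linear": [0, 0, -0.01], "delta_rot": [0, 0, 0], "fingers": 0.085},
    {"linear": [0, 0, -0.025], "delta_rot": [0, 0, 0], "fingers": 0.085},
    {"linear": [0, 0.01, -0.035], "delta_rot": [0, 0, 0], "fingers": 0.085},
    {"linear": [0, 0.03, -0.02], "delta_rot": [0, 0, 0], "fingers": 0.085},
    {"linear": [0, 0.03, 0], "delta_rot": [0, 0, 0], "fingers": 0.085},
    {"linear": [0, 0, 0], "delta_rot": [0, 0, 0], "fingers": 0.085},
  ],
)

```text
clock: 10.82
position: [0.4915, 0.2882, 0.1251]
ee_rot: [-0.001, 1.0, -0.014, 0.003]
contact_force: [-0.8, -0.8, -1.6]
width: 0.0849
```

```bash
python3 -c "
from h import *
d([.6175,-.0165,.15])
im=manip.get_image('wrist');c=manip.camera_info('wrist');cv2.imwrite('pics/w8.png',im[:,:,::-1])
for m in manip.masks_of('cap_large_mid','wrist')[:2]:
    ct=max(cv2.findContours(m['pixels'].astype(np.uint8),0,2)[0],key=len)
    q=circ(ray('wrist',cv2.convexHull(ct)[:,0],.021,c));print(m['p'],q)
"
```

```text
t 10.82 pos [0.4915 0.2882 0.1251] tool d [ 0.1344  0.3011 -0.0247] yaw -1.6 tilt [0.3  0.09] q [ 0.41  0.37  1.72 -0.    1.05  0.44] F [-0.8 -0.8 -1.6] w 0.0849
0.88 (array([0.49461624, 0.35890013]), np.float64(0.03226723554505782))
```

View pics/w8.png

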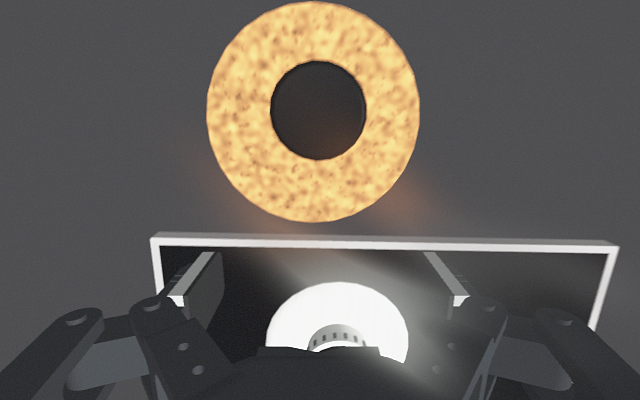

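The large cap lies flat on the trivet at pixel (318,110), world (0.495,0.359). Next is the medium burner, for the small cap.

Emit:
send_rows(
  plan=[
    {"linear": [0.01, 0.025, -0.002], "delta_rot": [0, 0, 0], "fingers": 0.085},
    {"linear": [0.013, 0.034, -0.003], "delta_rot": [0, 0, 0], "fingers": 0.085},
    {"linear": [0.013, 0.034, -0.003], "delta_rot": [0, 0, 0], "fingers": 0.085},
    {"linear": [0.013, 0.034, -0.003], "delta_rot": [0, 0, 0], "fingers": 0.085},
    {"linear": [0.013, 0.034, -0.003], "delta_rot": [0, 0, 0], "fingers": 0.085},
    {"linear": [0.013, 0.034, -0.002], "delta_rot": [0, 0, 0], "fingers": 0.085},
    {"linear": [0.013, 0.034, -0.002], "delta_rot": [0, 0, 0], "fingers": 0.085},
    {"linear": [0.013, 0.034, -0.002], "delta_rot": [0, 0, 0], "fingers": 0.085},
    {"linear": [0.013, 0.034, -0.002], "delta_rot": [0, 0, 0], "fingers": 0.085},
    {"linear": [0.013, 0.034, -0.002], "delta_rot": [0, 0, 0], "fingers": 0.085},
    {"linear": [0, 0, 0], "delta_rot": [0, 0, 0], "fingers": 0.085},
    {"linear": [0, 0, 0], "delta_rot": [0, 0, 0], "fingers": 0.085},
  ],
)

```text
clock: 11.92
position: [0.6213, -0.0453, 0.1405]
ee_rot: [-0.007, 1.0, -0.008, 0.002]
contact_force: [0.1, 1.1, -1.1]
width: 0.085
```

```bash
python3 w.py cap_small_mid w9 .102 .6175 -.0165 .0535
```

```text
t 11.92 pos [ 0.6213 -0.0453  0.1405] tool d [-0.0045 -0.0276  0.0874] yaw -0.9 tilt [0.21 0.75] q [-0.19  0.43  1.57  0.01  1.14 -0.18] F [ 0.1  1.1 -1.1] w 0.085
cap 0.73 [ 0.6211 -0.0194] diam 0.0426
cap 0.45 [ 0.6186 -0.0124] diam 0.0846
ring [ 0.6185 -0.0191] diam 0.0996 [  247   103   133   132 10526]
```

View pics/w9.png

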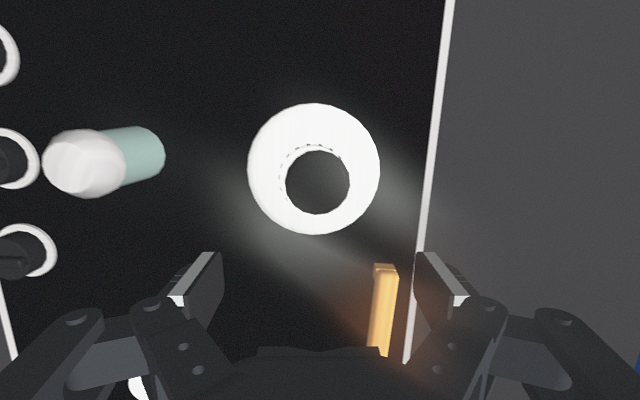

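Emit:
send_rows(
  plan=[
    {"linear": [0, -0.018, 0.01], "delta_rot": [-0.7, -0.2, 0], "fingers": 0.085},
    {"linear": [0, -0.005, 0.025], "delta_rot": [0, 0, 0], "fingers": 0.085},
    {"linear": [0, 0, 0.015], "delta_rot": [0, 0, 0], "fingers": 0.085},
    {"linear": [0, 0, 0], "delta_rot": [0, 0, 0], "fingers": 0.085},
    {"linear": [0, 0, 0], "delta_rot": [0, 0, 0], "fingers": 0.085},
  ],
)

```text
clock: 12.43
position: [0.62, -0.0115, 0.0897]
ee_rot: [-0.001, 1.0, -0.003, -0.0]
contact_force: [-0.4, 0.3, 0.2]
width: 0.0849
```

```bash
python3 w.py cap_small_mid w10 .102 .621 -.0195 .055
```

```text
t 12.43 pos [ 0.62   -0.0115  0.0897] tool d [0.0011 0.0081 0.0346] yaw -0.4 tilt [-0.03  0.15] q [-0.13  0.47  1.64  0.    1.03 -0.13] F [-0.4  0.3  0.2] w 0.0849
cap 0.8 [ 0.6203 -0.0172] diam 0.043
ring [ 0.6172 -0.0165] diam 0.0986 [  236   156   159   149 13341]
```

Emit:
send_rows(
  plan=[
    {"linear": [0.0005, 0.0055, 0.012], "delta_rot": [-0.1, 0, 0], "fingers": 0.085},
    {"linear": [0, 0, 0.012], "delta_rot": [0, 0, 0], "fingers": 0.085},
    {"linear": [0, 0, 0.006], "delta_rot": [0, 0, 0], "fingers": 0.085},
    {"linear": [0, 0, 0], "delta_rot": [0, 0, 0], "fingers": 0.085},
    {"linear": [0, 0, 0], "delta_rot": [0, 0, 0], "fingers": 0.085},
  ],
)

```text
clock: 12.95
position: [0.6236, -0.0188, 0.0621]
ee_rot: [0.001, 1.0, -0.003, 0.004]
contact_force: [0.1, -0.6, -0.6]
width: 0.0852
```

```bash
python3 w.py cap_small_mid w11 .102 .6205 -.018 .055
```

```text
t 12.95 pos [ 0.6236 -0.0188  0.0621] tool d [-0.0032 -0.0008  0.0071] yaw -0.3 tilt [ 0.5  -0.09] q [-0.14  0.5   1.67 -0.    0.96 -0.14] F [ 0.1 -0.6 -0.6] w 0.0852
cap 0.57 [ 0.6206 -0.0169] diam 0.0428
cap 0.17 [ 0.6607 -0.061 ] diam 0.008
ring [ 0.6176 -0.0168] diam 0.098 [  215   150   184   171 17209]
```

Emit:
send_rows(
  plan=[
    {"linear": [-0.003, -0.001, 0.006], "delta_rot": [0.1, -0.5, 0], "fingers": 0.085},
    {"linear": [0, 0, 0], "delta_rot": [0, 0, 0], "fingers": 0.06},
    {"linear": [0, 0, 0], "delta_rot": [0, 0, 0], "fingers": 0.035},
    {"linear": [0, 0, 0], "delta_rot": [0, 0, 0], "fingers": 0.035},
    {"linear": [0, 0, 0], "delta_rot": [0, 0, 0], "fingers": 0.035},
    {"linear": [0, 0, 0], "delta_rot": [0, 0, 0], "fingers": 0.035},
    {"linear": [0, 0, 0], "delta_rot": [0, 0, 0], "fingers": 0.035},
    {"linear": [0, 0, 0], "delta_rot": [0, 0, 0], "fingers": 0.035},
    {"linear": [0, 0, 0], "delta_rot": [0, 0, 0], "fingers": 0.035},
  ],
  force=50,
)

```text
clock: 13.8
position: [0.618, -0.0179, 0.0576]
ee_rot: [-0.0, 1.0, -0.003, -0.003]
contact_force: [-1.4, -0.4, -0.4]
width: 0.0433
```

```bash
python3 w.py cap_small_mid w12 .102 .6205 -.018 .055
```

```text
t 13.8 pos [ 0.618  -0.0179  0.0576] tool d [0.0025 0.     0.0026] yaw -0.4 tilt [-0.29  0.01] q [-0.14  0.51  1.67 -0.    0.97 -0.13] F [-1.4 -0.4 -0.4] w 0.0433
cap 0.98 [ 0.6176 -0.0166] diam 0.0431
ring [ 0.6175 -0.0166] diam 0.0979 [  225   153   188   118 13533]
ring [ 0.616  -0.0373] diam 0.0619 [266 294 106  33 661]
```

Emit:
send_rows(
  plan=[
    {"linear": [0, 0, -0.01], "delta_rot": [0, 0, 0], "fingers": 0.035},
    {"linear": [0, 0, -0.025], "delta_rot": [0, 0, 0], "fingers": 0.035},
    {"linear": [0, 0, -0.03], "delta_rot": [0, 0, 0], "fingers": 0.035},
    {"linear": [-0.01, 0.015, -0.01], "delta_rot": [0, 0, 0], "fingers": 0.035},
    {"linear": [-0.018, 0.024, 0], "delta_rot": [0, 0, 0], "fingers": 0.035},
    {"linear": [-0.018, 0.026, 0], "delta_rot": [0, 0, 0], "fingers": 0.035},
    {"linear": [-0.018, 0.026, 0], "delta_rot": [0, 0, 0], "fingers": 0.035},
    {"linear": [-0.018, 0.026, 0], "delta_rot": [0, 0, 0], "fingers": 0.035},
    {"linear": [-0.018, 0.026, 0], "delta_rot": [0, 0, 0], "fingers": 0.035},
    {"linear": [-0.018, 0.026, 0], "delta_rot": [0, 0, 0], "fingers": 0.035},
    {"linear": [0, 0, 0], "delta_rot": [0, 0, 0], "fingers": 0.035},
    {"linear": [0, 0, 0], "delta_rot": [0, 0, 0], "fingers": 0.035},
  ],
)

```text
clock: 14.9
position: [0.4987, -0.1927, 0.1253]
ee_rot: [0.0, 1.0, -0.0, -0.003]
contact_force: [0.2, -0.7, -0.7]
width: 0.0412
```

```bash
python3 w.py cap_small_mid w13 .084 .48 -.187 .0576
```

```text
t 14.9 pos [ 0.4987 -0.1927  0.1253] tool d [-0.0184 -0.0057  0.0678] yaw -0.0 tilt [-0.3  -0.06] q [-0.5   0.33  1.79 -0.    1.03 -0.49] F [ 0.2 -0.7 -0.7] w 0.0412
cap 0.85 [ 0.4979 -0.2278] diam 0.0657
ring [ 0.4806 -0.1887] diam 0.0817 [ 238  148  114  104 8431]
```

View pics/w13.png

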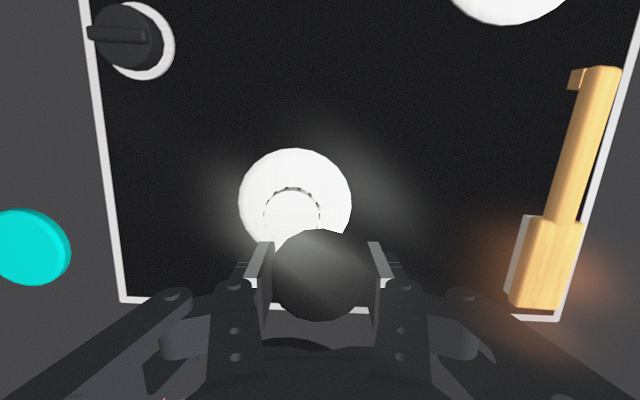

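```bash
python3 - <<'E'
from h import *
print(ray('wrist',[[263,217],[320.5,217],[291.5,188.5],[291.5,246]],.042).round(4))
m=manip.masks_of('cap_small_mid','wrist')[0]
ct=max(cv2.findContours(m['pixels'].astype(np.uint8),0,2)[0],key=len)
q=circ(ray('wrist',cv2.convexHull(ct)[:,0],.1207));print(q,manip.get_state()['position'],m['extent'])
im=cv2.imread('pics/w13.png')[140:260,230:360];cv2.imwrite('pics/c13.png',cv2.resize(cv2.convertScaleAbs(im,alpha=3,beta=-510),None,fx=5,fy=5))
E
```

```text
[[ 0.4625 -0.1893  0.042 ]
 [ 0.5    -0.1892  0.042 ]
 [ 0.4815 -0.1701  0.042 ]
 [ 0.4806 -0.2097  0.042 ]]
(array([ 0.49921731, -0.1883941 ]), np.float64(0.02100094369965596)) [ 0.49973809 -0.19127058  0.12514444] [271.2, 228.6, 365.8, 322.1]
```

View pics/c13.png

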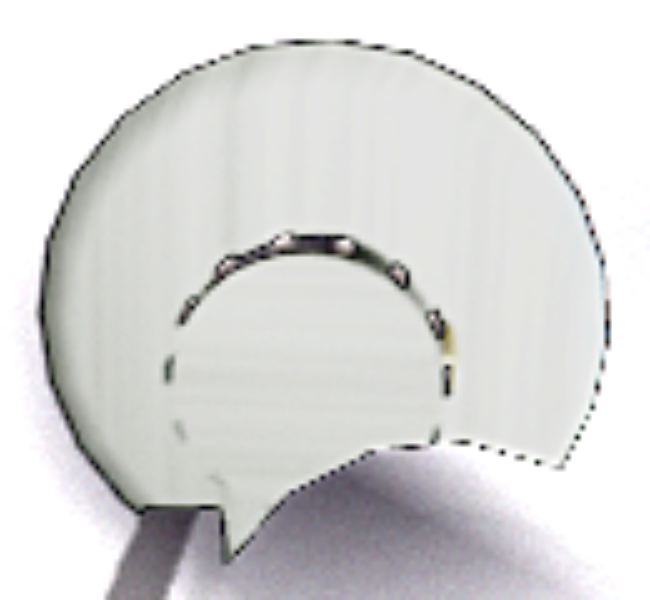

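Emit:
send_rows(
  plan=[
    {"linear": [-0.017, 0, 0.01], "delta_rot": [0, 0.3, 0], "fingers": 0.035},
    {"linear": [0, 0, 0.02], "delta_rot": [0, 0, 0], "fingers": 0.035},
    {"linear": [0, 0, 0.01], "delta_rot": [0, 0, 0], "fingers": 0.035},
    {"linear": [0, 0, 0], "delta_rot": [0, 0, 0], "fingers": 0.035},
    {"linear": [0, 0, 0], "delta_rot": [0, 0, 0], "fingers": 0.035},
  ],
)

```text
clock: 15.47
position: [0.4873, -0.1874, 0.0849]
ee_rot: [0.001, 1.0, 0.005, 0.002]
contact_force: [-0.1, -0.3, -1.7]
width: 0.0414
```

```bash
python3 w.py cap_small_mid w14 .084 .481 -.191 .0576
```

```text
t 15.47 pos [ 0.4873 -0.1874  0.0849] tool d [-0.0065  0.0035  0.0273] yaw 0.6 tilt [ 0.27 -0.07] q [-0.5   0.35  1.87  0.    0.91 -0.51] F [-0.1 -0.3 -1.7] w 0.0414
cap 0.98 [ 0.4874 -0.1997] diam 0.0518
ring [ 0.4803 -0.1862] diam 0.0794 [ 240  164  135   90 8462]
ring [ 0.4807 -0.221 ] diam 0.1107 [262 341  94  10 450]
```

Emit:
send_rows(
  plan=[
    {"linear": [-0.006, 0.003, 0.009], "delta_rot": [0, -0.3, 0], "fingers": 0.035},
    {"linear": [0, 0, 0.005], "delta_rot": [0, 0, 0], "fingers": 0.035},
    {"linear": [0, 0, 0], "delta_rot": [0, 0, 0], "fingers": 0.035},
    {"linear": [0, 0, 0], "delta_rot": [0, 0, 0], "fingers": 0.035},
  ],
)

```text
clock: 15.9
position: [0.4831, -0.1916, 0.0717]
ee_rot: [0.002, 1.0, 0.006, 0.002]
contact_force: [-1.0, 0.5, -1.0]
width: 0.0413
```

```bash
python3 -c "
from h import *
d([.481,-.191,.0576])"
```

```text
t 15.9 pos [ 0.4831 -0.1916  0.0717] tool d [-0.0021 -0.0007  0.0141] yaw 0.6 tilt [ 0.18 -0.22] q [-0.51  0.37  1.89 -0.    0.88 -0.52] F [-1.   0.5 -1. ] w 0.0413
```

Emit:
send_rows(
  plan=[
    {"linear": [-0.002, -0.0005, 0.006], "delta_rot": [0.2, -0.2, 0], "fingers": 0.035},
    {"linear": [0, 0, 0.004], "delta_rot": [0, 0, 0], "fingers": 0.035},
    {"linear": [0, 0, 0], "delta_rot": [0, 0, 0], "fingers": 0.035},
    {"linear": [0, 0, 0], "delta_rot": [0, 0, 0], "fingers": 0.035},
  ],
)

```text
clock: 16.23
position: [0.4811, -0.1915, 0.0609]
ee_rot: [0.0, 1.0, 0.005, 0.0]
contact_force: [0.8, -0.2, -2.2]
width: 0.0413
```

```bash
python3 -c "
from h import *
d([.481,-.191,.0576])"
```

```text
t 16.23 pos [ 0.4811 -0.1915  0.0609] tool d [-0.     -0.0005  0.0033] yaw 0.6 tilt [ 0.   -0.02] q [-0.51  0.38  1.9  -0.    0.86 -0.52] F [ 0.8 -0.2 -2.2] w 0.0413
```

Emit:
send_rows(
  plan=[
    {"linear": [0, 0, 0.002], "delta_rot": [0, 0, 0], "fingers": 0.035},
    {"linear": [0, 0, 0.002], "delta_rot": [0, 0, 0], "fingers": 0.035},
  ],
)

```text
clock: 16.4
position: [0.4812, -0.1916, 0.0602]
ee_rot: [0.0, 1.0, 0.005, 0.0]
contact_force: [-4.7, 3.5, 22.5]
width: 0.0413
```

Emit:
send_rows(
  plan=[
    {"linear": [0, 0, 0.002], "delta_rot": [0, 0, 0], "fingers": 0.035},
    {"linear": [0, 0, 0.002], "delta_rot": [0, 0, 0], "fingers": 0.035},
  ],
)

```text
clock: 16.57
position: [0.4812, -0.1917, 0.0603]
ee_rot: [0.001, 1.0, 0.005, 0.001]
contact_force: [-3.1, 1.5, 14.3]
width: 0.0417
```

Emit:
send_rows(
  plan=[
    {"linear": [0, 0, 0], "delta_rot": [0, 0, 0], "fingers": 0.045},
    {"linear": [0, 0, 0], "delta_rot": [0, 0, 0], "fingers": 0.05},
    {"linear": [0, 0, 0], "delta_rot": [0, 0, 0], "fingers": 0.06},
    {"linear": [0, 0, 0], "delta_rot": [0, 0, 0], "fingers": 0.075},
    {"linear": [0, 0, -0.01], "delta_rot": [0, 0, 0], "fingers": 0.085},
    {"linear": [0, 0.005, -0.025], "delta_rot": [0, 0, 0], "fingers": 0.085},
    {"linear": [0, 0.015, -0.03], "delta_rot": [0, 0, 0], "fingers": 0.085},
    {"linear": [0, 0.01, -0.02], "delta_rot": [0, 0, 0], "fingers": 0.085},
    {"linear": [0, 0, 0], "delta_rot": [0, 0, 0], "fingers": 0.085},
    {"linear": [0, 0, 0], "delta_rot": [0, 0, 0], "fingers": 0.085},
  ],
)

```text
clock: 17.4
position: [0.4813, -0.222, 0.1509]
ee_rot: [0.001, 1.0, 0.006, 0.0]
contact_force: [-0.5, -0.2, 0.1]
width: 0.0853
```

```bash
python3 w.py cap_small_mid w15 .084 .481 -.189 .0576; python3 -c "
import cv2;im=cv2.imread('pics/w15.png');cv2.imwrite('pics/c15.png',im[40:290,150:500])"
```

```text
t 17.4 pos [ 0.4813 -0.222   0.1509] tool d [ 0.0001 -0.0331  0.0932] yaw 0.7 tilt [ 0.01 -0.06] q [-0.56  0.29  1.76 -0.    1.09 -0.57] F [-0.5 -0.2  0.1] w 0.0853
cap 0.96 [ 0.4812 -0.1928] diam 0.0414
ring [ 0.481  -0.1899] diam 0.0822 [ 265  105  107  106 5780]
ring [ 0.4837 -0.2293] diam 0.1802 [ 220  252  195   17 1264]
```

View pics/c15.png

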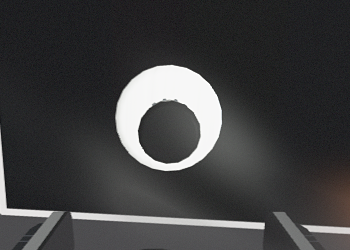

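The small cap is flat but seems about 3 mm off in y. I'll measure it more precisely from the same picture.

```bash
cat >> h.py <<'E'
def hole(im,g,c,z=.053,thr=110):
    """dark cap inside a bright ring near world point g: circle of the cap's top rim at z, ring at .018"""
    R=cv2.Rodrigues(np.array(c['rvec']))[0]
    w=cv2.GaussianBlur(im.min(2),(3,3),0)
    b=(w>thr).astype(np.uint8);cs,hi=cv2.findContours(b,cv2.RETR_CCOMP,cv2.CHAIN_APPROX_NONE)
    for k,ct in enumerate(cs):
        if len(ct)<60: continue
        inner=hi[0][k][3]>=0
        q=circ(ray('wrist',cv2.convexHull(ct)[:,0],z if inner else .018,c))
        if np.hypot(*(q[0]-g))<.03: print('cap ' if inner else 'ring',q[0].round(4),'diam',round(2*q[1],4))
E
python3 - <<'E'
from h import *
c=manip.camera_info('wrist')
hole(cv2.imread('pics/w15.png'),[.481,-.19],c)
im=manip.get_image('wrist')
for t in(80,110,150):hole(im,[.481,-.19],manip.camera_info('wrist'),thr=t)
E
```

```text
ring [ 0.4803 -0.189 ] diam 0.0824
cap  [ 0.4804 -0.1921] diam 0.0426
ring [ 0.4903 -0.1935] diam 0.0978
cap  [ 0.4796 -0.1916] diam 0.0419
ring [ 0.4826 -0.1982] diam 0.205
ring [ 0.4795 -0.1884] diam 0.0823
cap  [ 0.4797 -0.1916] diam 0.0426
ring [ 0.4795 -0.1883] diam 0.0815
cap  [ 0.4797 -0.1915] diam 0.0433
```

The offset of about 3 mm in y is real, so I'm re-gripping and shifting the cap.

Emit:
send_rows(
  plan=[
    {"linear": [0, -0.02, 0.015], "delta_rot": [0, 0, 0], "fingers": 0.085},
    {"linear": [0, -0.006, 0.025], "delta_rot": [0, 0, 0], "fingers": 0.085},
    {"linear": [0, 0, 0.02], "delta_rot": [0, 0, 0], "fingers": 0.085},
    {"linear": [0, 0, 0.006], "delta_rot": [0, 0, 0], "fingers": 0.085},
    {"linear": [0, 0, 0], "delta_rot": [0, 0, 0], "fingers": 0.085},
    {"linear": [0, 0, 0], "delta_rot": [0, 0, 0], "fingers": 0.085},
    {"linear": [0, 0, 0], "delta_rot": [0, 0, 0], "fingers": 0.085},
  ],
)

```text
clock: 18.13
position: [0.4764, -0.1899, 0.0763]
ee_rot: [-0.003, 1.0, 0.007, -0.006]
contact_force: [0.1, -0.2, -0.8]
width: 0.0851
```

```bash
python3 -c "
from h import *
d([.480,-.1905,.058])"
```

```text
t 18.13 pos [ 0.4764 -0.1899  0.0763] tool d [0.0038 0.0008 0.0182] yaw 0.8 tilt [-0.71  0.39] q [-0.51  0.36  1.89 -0.    0.91 -0.53] F [ 0.1 -0.2 -0.8] w 0.0851
```

Emit:
send_rows(
  plan=[
    {"linear": [0.003, 0.001, 0.009], "delta_rot": [-0.4, 0.7, 0], "fingers": 0.085},
    {"linear": [0, 0, 0.007], "delta_rot": [0, 0, 0], "fingers": 0.085},
    {"linear": [0, 0, 0], "delta_rot": [0, 0, 0], "fingers": 0.085},
    {"linear": [0, 0, 0], "delta_rot": [0, 0, 0], "fingers": 0.085},
  ],
)

```text
clock: 18.47
position: [0.4816, -0.1925, 0.0626]
ee_rot: [0.002, 1.0, 0.007, 0.003]
contact_force: [0.7, -0.3, 0.2]
width: 0.0853
```

```bash
python3 -c "
from h import *
d([.480,-.1905,.058])
hole(manip.get_image('wrist'),[.48,-.19],manip.camera_info('wrist'))"
```

```text
t 18.47 pos [ 0.4816 -0.1925  0.0626] tool d [-0.0016 -0.0021  0.0045] yaw 0.8 tilt [ 0.3  -0.18] q [-0.51  0.38  1.9  -0.    0.85 -0.53] F [ 0.7 -0.3  0.2] w 0.0853
ring [ 0.4859 -0.189 ] diam 0.0897
cap  [ 0.4822 -0.1861] diam 0.0352
```

Emit:
send_rows(
  plan=[
    {"linear": [-0.0015, 0, 0.004], "delta_rot": [0.2, -0.3, 0], "fingers": 0.085},
    {"linear": [0, 0, 0], "delta_rot": [0, 0, 0], "fingers": 0.06},
    {"linear": [0, 0, 0], "delta_rot": [0, 0, 0], "fingers": 0.038},
    {"linear": [0, 0, 0], "delta_rot": [0, 0, 0], "fingers": 0.038},
    {"linear": [0, 0, 0], "delta_rot": [0, 0, 0], "fingers": 0.038},
    {"linear": [0, 0, 0], "delta_rot": [0, 0, 0], "fingers": 0.038},
    {"linear": [0, 0, 0], "delta_rot": [0, 0, 0], "fingers": 0.038},
    {"linear": [0, 0, 0], "delta_rot": [0, 0, 0], "fingers": 0.038},
  ],
  force=35,
)

```text
clock: 19.18
position: [0.4807, -0.1933, 0.0602]
ee_rot: [0.0, 1.0, 0.007, 0.001]
contact_force: [0.2, 1.1, -0.8]
width: 0.0423
```

Emit:
send_rows(
  plan=[
    {"linear": [0, 0, -0.005], "delta_rot": [0, 0, 0], "fingers": 0.038},
    {"linear": [0, -0.003, -0.001], "delta_rot": [0, 0, 0], "fingers": 0.038},
    {"linear": [0, 0, 0], "delta_rot": [0, 0, 0], "fingers": 0.038},
    {"linear": [0, 0, 0], "delta_rot": [0, 0, 0], "fingers": 0.038},
  ],
)

```text
clock: 19.52
position: [0.4804, -0.1898, 0.0664]
ee_rot: [0.0, 1.0, 0.007, 0.001]
contact_force: [0.2, -0.4, -1.2]
width: 0.0422
```

```bash
python3 -c "
from h import *
d([.480,-.1895,.058])"
```

```text
t 19.52 pos [ 0.4804 -0.1898  0.0664] tool d [-0.0004 -0.0003  0.0084] yaw 0.8 tilt [ 0.06 -0.01] q [-0.51  0.37  1.9   0.    0.87 -0.52] F [ 0.2 -0.4 -1.2] w 0.0422
```

Emit:
send_rows(
  plan=[
    {"linear": [0, 0.0005, 0.004], "delta_rot": [0, 0, 0], "fingers": 0.038},
    {"linear": [0, 0, 0.001], "delta_rot": [0, 0, 0], "fingers": 0.038},
    {"linear": [0, 0, 0], "delta_rot": [0, 0, 0], "fingers": 0.038},
    {"linear": [0, 0, 0], "delta_rot": [0, 0, 0], "fingers": 0.038},
  ],
)

```text
clock: 19.85
position: [0.4803, -0.1901, 0.0608]
ee_rot: [0.0, 1.0, 0.007, 0.0]
contact_force: [-0.3, 0.7, -1.9]
width: 0.0419
```

Emit:
send_rows(
  plan=[
    {"linear": [0, 0, 0.002], "delta_rot": [0, 0, 0], "fingers": 0.038},
    {"linear": [0, 0, 0.001], "delta_rot": [0, 0, 0], "fingers": 0.038},
  ],
)

```text
clock: 20.02
position: [0.4805, -0.1902, 0.06]
ee_rot: [0.0, 1.0, 0.007, 0.001]
contact_force: [-2.6, 1.7, 8.2]
width: 0.0421
```

Emit:
send_rows(
  plan=[
    {"linear": [0, 0, 0], "delta_rot": [0, 0, 0], "fingers": 0.045},
    {"linear": [0, 0, 0], "delta_rot": [0, 0, 0], "fingers": 0.05},
    {"linear": [0, 0, 0], "delta_rot": [0, 0, 0], "fingers": 0.06},
    {"linear": [0, 0, 0], "delta_rot": [0, 0, 0], "fingers": 0.075},
    {"linear": [0, 0, -0.01], "delta_rot": [0, 0, 0], "fingers": 0.085},
    {"linear": [0, 0.005, -0.025], "delta_rot": [0, 0, 0], "fingers": 0.085},
    {"linear": [0, 0.015, -0.03], "delta_rot": [0, 0, 0], "fingers": 0.085},
    {"linear": [0, 0.01, -0.02], "delta_rot": [0, 0, 0], "fingers": 0.085},
    {"linear": [0, 0, 0], "delta_rot": [0, 0, 0], "fingers": 0.085},
    {"linear": [0, 0, 0], "delta_rot": [0, 0, 0], "fingers": 0.085},
  ],
)

```text
clock: 20.85
position: [0.4801, -0.2207, 0.15]
ee_rot: [-0.0, 1.0, 0.007, -0.001]
contact_force: [-0.6, 0.5, -1.2]
width: 0.0852
```

```bash
python3 -c "
from h import *
d([.5086,.11,.15])
im=manip.get_image('wrist');cv2.imwrite('pics/w16.png',im[:,:,::-1])
for t in (110,150): hole(im,[.48,-.19],manip.camera_info('wrist'),thr=t)"
```

```text
t 20.85 pos [ 0.4801 -0.2207  0.15  ] tool d [ 3.310e-02 -3.302e-01  2.000e-04] yaw 0.8 tilt [-0.06  0.04] q [-0.56  0.29  1.77  0.    1.08 -0.58] F [-0.6  0.5 -1.2] w 0.0852
ring [ 0.4811 -0.1899] diam 0.0827
cap  [ 0.4804 -0.19  ] diam 0.0427
ring [ 0.4811 -0.1898] diam 0.082
cap  [ 0.4805 -0.1901] diam 0.0433
```

The small cap is centred to under 1 mm. Next is the medium cap on the large burner.

Emit:
send_rows(
  plan=[
    {"linear": [0.003, -0.025, 0], "delta_rot": [0, 0, 0], "fingers": 0.085},
    {"linear": [0.0035, -0.036, 0], "delta_rot": [0, 0, 0], "fingers": 0.085},
    {"linear": [0.0035, -0.036, 0], "delta_rot": [0, 0, 0], "fingers": 0.085},
    {"linear": [0.0035, -0.036, 0], "delta_rot": [0, 0, 0], "fingers": 0.085},
    {"linear": [0.0035, -0.036, 0], "delta_rot": [0, 0, 0], "fingers": 0.085},
    {"linear": [0.0035, -0.036, 0], "delta_rot": [0, 0, 0], "fingers": 0.085},
    {"linear": [0.0035, -0.036, 0], "delta_rot": [0, 0, 0], "fingers": 0.085},
    {"linear": [0.0035, -0.036, 0], "delta_rot": [0, 0, 0], "fingers": 0.085},
    {"linear": [0.0035, -0.036, 0], "delta_rot": [0, 0, 0], "fingers": 0.085},
    {"linear": [0.002, -0.015, 0], "delta_rot": [0, 0, 0], "fingers": 0.085},
    {"linear": [0, 0, 0], "delta_rot": [0, 0, 0], "fingers": 0.085},
    {"linear": [0, 0, 0], "delta_rot": [0, 0, 0], "fingers": 0.085},
  ],
)

```text
clock: 21.9
position: [0.4993, 0.1262, 0.1359]
ee_rot: [-0.002, 1.0, 0.007, -0.013]
contact_force: [0.4, -0.0, -0.1]
width: 0.0849
```

```bash
python3 -c "
from h import *
d([.5086,.161,.057])
im=manip.get_image('wrist');cv2.imwrite('pics/w17.png',im[:,:,::-1])
hole(im,[.508,.16],manip.camera_info('wrist'))"
```

```text
t 21.9 pos [0.4993 0.1262 0.1359] tool d [ 0.0118 -0.0344  0.0788] yaw 0.8 tilt [-1.47  0.19] q [0.11 0.3  1.8  0.01 1.07 0.09] F [ 0.4 -0.  -0.1] w 0.0849
ring [0.5032 0.1663] diam 0.1171
cap  [0.5033 0.1644] diam 0.0535
```

Emit:
send_rows(
  plan=[
    {"linear": [0.004, -0.022, 0.01], "delta_rot": [-0.2, 1.4, 0], "fingers": 0.085},
    {"linear": [0, -0.01, 0.02], "delta_rot": [0, 0, 0], "fingers": 0.085},
    {"linear": [0, 0, 0.015], "delta_rot": [0, 0, 0], "fingers": 0.085},
    {"linear": [0, 0, 0], "delta_rot": [0, 0, 0], "fingers": 0.085},
    {"linear": [0, 0, 0], "delta_rot": [0, 0, 0], "fingers": 0.085},
    {"linear": [0, 0, 0], "delta_rot": [0, 0, 0], "fingers": 0.085},
  ],
)

```text
clock: 22.45
position: [0.5015, 0.1517, 0.0883]
ee_rot: [0.002, 1.0, 0.002, -0.002]
contact_force: [0.1, 0.2, 0.3]
width: 0.0851
```

```bash
python3 -c "
from h import *
d([.5033,.1644,.057])
im=manip.get_image('wrist');cv2.imwrite('pics/w18.png',im[:,:,::-1])
hole(im,[.503,.165],manip.camera_info('wrist'))"
```

```text
t 22.45 pos [0.5015 0.1517 0.0883] tool d [ 0.0019 -0.0128  0.0313] yaw 0.3 tilt [-0.22 -0.19] q [ 0.16  0.35  1.85 -0.    0.94  0.16] F [0.1 0.2 0.3] w 0.0851
ring [0.504  0.1671] diam 0.1167
cap  [0.504  0.1656] diam 0.0537
ring [0.5164 0.1689] diam 0.3472
```

Emit:
send_rows(
  plan=[
    {"linear": [0.002, -0.012, 0.01], "delta_rot": [0.2, 0.2, 0], "fingers": 0.085},
    {"linear": [0, 0, 0.012], "delta_rot": [0, 0, 0], "fingers": 0.085},
    {"linear": [0, 0, 0.004], "delta_rot": [0, 0, 0], "fingers": 0.085},
    {"linear": [0, 0, 0], "delta_rot": [0, 0, 0], "fingers": 0.085},
    {"linear": [0, 0, 0], "delta_rot": [0, 0, 0], "fingers": 0.085},
  ],
)

```text
clock: 22.92
position: [0.5073, 0.1644, 0.0638]
ee_rot: [-0.001, 1.0, -0.0, 0.004]
contact_force: [-0.4, 0.2, -0.6]
width: 0.0849
```

```bash
python3 -c "
from h import *
d([.5037,.165,.057])
im=manip.get_image('wrist')
hole(im,[.503,.165],manip.camera_info('wrist'))"
```

```text
t 22.92 pos [0.5073 0.1644 0.0638] tool d [-0.0036 -0.0006  0.0068] yaw -0.0 tilt [0.48 0.16] q [0.18 0.39 1.87 0.   0.87 0.18] F [-0.4  0.2 -0.6] w 0.0849
ring [0.5039 0.1681] diam 0.1159
cap  [0.5038 0.1668] diam 0.0538
ring [0.504  0.1807] diam 0.3033
```

Emit:
send_rows(
  plan=[
    {"linear": [-0.003, -0.001, 0.005], "delta_rot": [-0.2, -0.5, 0], "fingers": 0.085},
    {"linear": [0, 0, 0], "delta_rot": [0, 0, 0], "fingers": 0.085},
    {"linear": [0, 0, 0], "delta_rot": [0, 0, 0], "fingers": 0.07},
    {"linear": [0, 0, 0], "delta_rot": [0, 0, 0], "fingers": 0.048},
    {"linear": [0, 0, 0], "delta_rot": [0, 0, 0], "fingers": 0.048},
    {"linear": [0, 0, 0], "delta_rot": [0, 0, 0], "fingers": 0.048},
    {"linear": [0, 0, 0], "delta_rot": [0, 0, 0], "fingers": 0.048},
    {"linear": [0, 0, 0], "delta_rot": [0, 0, 0], "fingers": 0.048},
  ],
  force=45,
)

```text
clock: 23.63
position: [0.5039, 0.166, 0.0602]
ee_rot: [0.0, 1.0, -0.0, -0.0]
contact_force: [0.3, 0.2, -0.9]
width: 0.0533
```

```bash
python3 -c "
from h import *
d([.5037,.165,.057])"
```

```text
t 23.63 pos [0.5039 0.166  0.0602] tool d [-0.0002  0.001   0.0032] yaw -0.0 tilt [-0.01 -0.02] q [ 0.19  0.4   1.88 -0.    0.87  0.19] F [ 0.3  0.2 -0.9] w 0.0533
```

Emit:
send_rows(
  plan=[
    {"linear": [0, 0, -0.01], "delta_rot": [0, 0, 0], "fingers": 0.048},
    {"linear": [0, 0, -0.025], "delta_rot": [0, 0, 0], "fingers": 0.048},
    {"linear": [0, 0, -0.03], "delta_rot": [0, 0, 0], "fingers": 0.048},
    {"linear": [0.008, 0.014, -0.01], "delta_rot": [0, 0, 0], "fingers": 0.048},
    {"linear": [0.015, 0.026, 0], "delta_rot": [0, 0, 0], "fingers": 0.048},
    {"linear": [0.015, 0.026, 0], "delta_rot": [0, 0, 0], "fingers": 0.048},
    {"linear": [0.015, 0.026, 0], "delta_rot": [0, 0, 0], "fingers": 0.048},
    {"linear": [0.015, 0.026, 0], "delta_rot": [0, 0, 0], "fingers": 0.048},
    {"linear": [0.015, 0.026, 0], "delta_rot": [0, 0, 0], "fingers": 0.048},
    {"linear": [0.015, 0.024, 0], "delta_rot": [0, 0, 0], "fingers": 0.048},
    {"linear": [0, 0, 0], "delta_rot": [0, 0, 0], "fingers": 0.048},
    {"linear": [0, 0, 0], "delta_rot": [0, 0, 0], "fingers": 0.048},
  ],
)

```text
clock: 24.63
position: [0.6044, -0.0096, 0.1384]
ee_rot: [0.001, 1.0, 0.001, -0.002]
contact_force: [-1.4, 1.1, -1.8]
width: 0.0525
```

```bash
python3 -c "
from h import *
d([.618,-.018,.0602])
im=manip.get_image('wrist');cv2.imwrite('pics/w19.png',im[:,:,::-1])
hole(im,[.618,-.018],manip.camera_info('wrist'))
m=manip.masks_of('cap_medium_mid','wrist')[0]
ct=max(cv2.findContours(m['pixels'].astype(np.uint8),0,2)[0],key=len)
s=manip.get_state()['position'];q=circ(ray('wrist',cv2.convexHull(ct)[:,0],s[2]-.0072));print(q,s,m['extent'])
cv2.imwrite('pics/c19.png',cv2.resize(cv2.convertScaleAbs(im[120:400,170:470,::-1],alpha=1.0),None,fx=2,fy=2))"
```

```text
t 24.63 pos [ 0.6044 -0.0096  0.1384] tool d [0.0139 0.0083 0.0782] yaw 0.1 tilt [-0.22 -0.11] q [-0.13  0.41  1.61 -0.    1.12 -0.13] F [-1.4  1.1 -1.8] w 0.0525
ring [ 0.618  -0.0166] diam 0.0981
(array([0.53136311, 0.0232533 ]), np.float64(0.020937437772172995)) [ 0.60413687 -0.00871623  0.13845277] [83.0, 166.7, 191.8, 252.1]
```

View pics/c19.png

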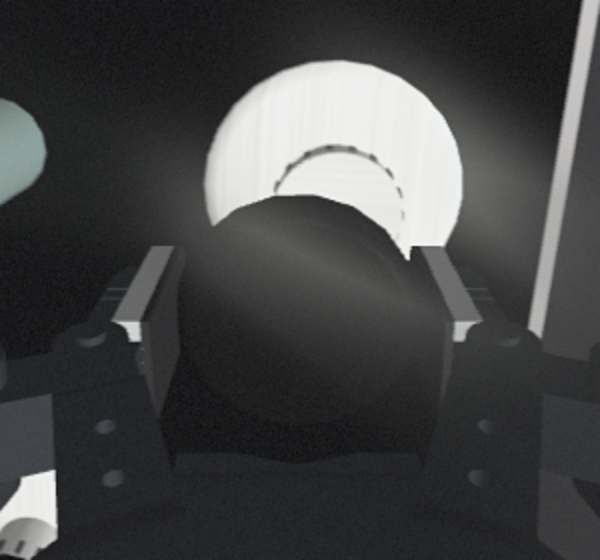

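The medium seat is visible behind the held cap, at about (0.6185,-0.0185). Aligning and lowering.

Emit:
send_rows(
  plan=[
    {"linear": [0.013, 0.008, 0.01], "delta_rot": [0.1, 0.2, 0], "fingers": 0.048},
    {"linear": [0, 0, 0.02], "delta_rot": [0, 0, 0], "fingers": 0.048},
    {"linear": [0, 0, 0.015], "delta_rot": [0, 0, 0], "fingers": 0.048},
    {"linear": [0, 0, 0], "delta_rot": [0, 0, 0], "fingers": 0.048},
    {"linear": [0, 0, 0], "delta_rot": [0, 0, 0], "fingers": 0.048},
    {"linear": [0, 0, 0], "delta_rot": [0, 0, 0], "fingers": 0.048},
  ],
)

```text
clock: 25.23
position: [0.6141, -0.0102, 0.0941]
ee_rot: [-0.001, 1.0, 0.005, -0.001]
contact_force: [-0.2, -0.6, -1.6]
width: 0.0527
```

```bash
python3 -c "
from h import *
d([.6185,-.0182,.060])"
```

```text
t 25.23 pos [ 0.6141 -0.0102  0.0941] tool d [0.0044 0.0081 0.0341] yaw 0.6 tilt [-0.09  0.12] q [-0.13  0.46  1.65  0.    1.04 -0.14] F [-0.2 -0.6 -1.6] w 0.0527
```

Emit:
send_rows(
  plan=[
    {"linear": [0.004, 0.0075, 0.01], "delta_rot": [0, 0, 0], "fingers": 0.048},
    {"linear": [0, 0, 0.01], "delta_rot": [0, 0, 0], "fingers": 0.048},
    {"linear": [0, 0, 0], "delta_rot": [0, 0, 0], "fingers": 0.048},
    {"linear": [0, 0, 0], "delta_rot": [0, 0, 0], "fingers": 0.048},
  ],
)

```text
clock: 25.57
position: [0.6196, -0.0172, 0.0752]
ee_rot: [-0.001, 1.0, 0.006, 0.002]
contact_force: [0.9, 0.1, -2.3]
width: 0.0524
```

```bash
python3 -c "
from h import *
d([.6185,-.0182,.060])"
```

```text
t 25.57 pos [ 0.6196 -0.0172  0.0752] tool d [-0.0011  0.0011  0.0152] yaw 0.7 tilt [0.18 0.08] q [-0.14  0.49  1.66  0.    0.99 -0.15] F [ 0.9  0.1 -2.3] w 0.0524
```

Emit:
send_rows(
  plan=[
    {"linear": [-0.001, 0.001, 0.007], "delta_rot": [-0.1, -0.2, 0], "fingers": 0.048},
    {"linear": [0, 0, 0.004], "delta_rot": [0, 0, 0], "fingers": 0.048},
    {"linear": [0, 0, 0], "delta_rot": [0, 0, 0], "fingers": 0.048},
    {"linear": [0, 0, 0], "delta_rot": [0, 0, 0], "fingers": 0.048},
  ],
)

```text
clock: 25.9
position: [0.6186, -0.0186, 0.0631]
ee_rot: [0.0, 1.0, 0.006, -0.0]
contact_force: [-0.8, -0.3, -1.4]
width: 0.0521
```

```bash
python3 -c "
from h import *
d([.6185,-.0182,.060])"
```

```text
t 25.9 pos [ 0.6186 -0.0186  0.0631] tool d [-0.0001 -0.0004  0.0031] yaw 0.7 tilt [-0.04 -0.02] q [-0.14  0.5   1.67 -0.    0.97 -0.15] F [-0.8 -0.3 -1.4] w 0.0521
```

Emit:
send_rows(
  plan=[
    {"linear": [0, 0, 0.0015], "delta_rot": [0, 0, 0], "fingers": 0.048},
    {"linear": [0, 0, 0.001], "delta_rot": [0, 0, 0], "fingers": 0.048},
  ],
)

```text
clock: 26.07
position: [0.6187, -0.0186, 0.0606]
ee_rot: [0.0, 1.0, 0.006, -0.0]
contact_force: [-0.5, -0.2, -1.4]
width: 0.0523
```

Emit:
send_rows(
  plan=[
    {"linear": [0, 0, 0.002], "delta_rot": [0, 0, 0], "fingers": 0.048},
    {"linear": [0, 0, 0.001], "delta_rot": [0, 0, 0], "fingers": 0.048},
  ],
)

```text
clock: 26.23
position: [0.6188, -0.0186, 0.0601]
ee_rot: [0.0, 1.0, 0.006, 0.0]
contact_force: [-1.5, 0.4, 2.1]
width: 0.0526
```

Touching. Release and retreat to a viewing pose.

Emit:
send_rows(
  plan=[
    {"linear": [0, 0, 0.0005], "delta_rot": [0, 0, 0], "fingers": 0.054},
    {"linear": [0, 0, 0], "delta_rot": [0, 0, 0], "fingers": 0.058},
    {"linear": [0, 0, 0], "delta_rot": [0, 0, 0], "fingers": 0.065},
    {"linear": [0, 0, 0], "delta_rot": [0, 0, 0], "fingers": 0.078},
    {"linear": [0, 0, -0.01], "delta_rot": [0, 0, 0], "fingers": 0.085},
    {"linear": [0, 0.005, -0.025], "delta_rot": [0, 0, 0], "fingers": 0.085},
    {"linear": [0, 0.015, -0.03], "delta_rot": [0, 0, 0], "fingers": 0.085},
    {"linear": [0, 0.01, -0.02], "delta_rot": [0, 0, 0], "fingers": 0.085},
    {"linear": [0, 0, 0], "delta_rot": [0, 0, 0], "fingers": 0.085},
    {"linear": [0, 0, 0], "delta_rot": [0, 0, 0], "fingers": 0.085},
  ],
)

```text
clock: 27.07
position: [0.6197, -0.049, 0.1503]
ee_rot: [0.0, 1.0, 0.006, 0.001]
contact_force: [-0.5, 0.5, 0.9]
width: 0.0847
```

```bash
python3 -c "
from h import *
d([.4946,.32,.10])
im=manip.get_image('wrist');cv2.imwrite('pics/w20.png',im[:,:,::-1])
for t in (110,150):hole(im,[.618,-.018],manip.camera_info('wrist'),thr=t)"
```

```text
t 27.07 pos [ 0.6197 -0.049   0.1503] tool d [-0.1204 -0.3706  0.0498] yaw 0.7 tilt [ 0.09 -0.05] q [-0.19  0.42  1.56 -0.    1.16 -0.2 ] F [-0.5  0.5  0.9] w 0.0847
ring [ 0.6184 -0.0189] diam 0.1006
cap  [ 0.6191 -0.0202] diam 0.0533
ring [ 0.6184 -0.0187] diam 0.0997
cap  [ 0.6192 -0.0202] diam 0.0541
```

The medium cap is within about 1.6 mm of centre and flat. Now fetching the large cap.

Emit:
send_rows(
  plan=[
    {"linear": [-0.008, -0.025, 0], "delta_rot": [0, 0, 0], "fingers": 0.085},
    {"linear": [-0.012, -0.036, 0.001], "delta_rot": [0, 0, 0], "fingers": 0.085},
    {"linear": [-0.012, -0.036, 0.001], "delta_rot": [0, 0, 0], "fingers": 0.085},
    {"linear": [-0.012, -0.036, 0.001], "delta_rot": [0, 0, 0], "fingers": 0.085},
    {"linear": [-0.012, -0.036, 0.001], "delta_rot": [0, 0, 0], "fingers": 0.085},
    {"linear": [-0.012, -0.036, 0.001], "delta_rot": [0, 0, 0], "fingers": 0.085},
    {"linear": [-0.012, -0.036, 0.001], "delta_rot": [0, 0, 0], "fingers": 0.085},
    {"linear": [-0.012, -0.036, 0.001], "delta_rot": [0, 0, 0], "fingers": 0.085},
    {"linear": [-0.012, -0.036, 0.001], "delta_rot": [0, 0, 0], "fingers": 0.085},
    {"linear": [-0.01, -0.03, 0.001], "delta_rot": [0, 0, 0], "fingers": 0.085},
    {"linear": [0, 0, 0], "delta_rot": [0, 0, 0], "fingers": 0.085},
    {"linear": [0, 0, 0], "delta_rot": [0, 0, 0], "fingers": 0.085},
  ],
)

```text
clock: 28.12
position: [0.4872, 0.3091, 0.1245]
ee_rot: [0.003, 1.0, 0.006, -0.01]
contact_force: [0.6, -0.6, -0.4]
width: 0.085
```

```bash
cat >> h.py <<'E'
def capz(thing,z):
    manip.get_image('wrist');c=manip.camera_info('wrist')
    for m in manip.masks_of(thing,'wrist')[:2]:
        ct=max(cv2.findContours(m['pixels'].astype(np.uint8),0,2)[0],key=len)
        q=circ(ray('wrist',cv2.convexHull(ct)[:,0],z,c));print(round(m['p'],2),q[0].round(4),round(2*q[1],4))
E
python3 -c "
from h import *
d([.4946,.359,.033]);capz('cap_large_mid',.021)"
```

```text
t 28.12 pos [0.4872 0.3091 0.1245] tool d [ 0.0098 -0.0503  0.0911] yaw 0.7 tilt [-1.13 -0.3 ] q [0.44 0.39 1.68 0.   1.09 0.43] F [ 0.6 -0.6 -0.4] w 0.085
0.66 [0.4929 0.3566] 0.064
```

Emit:
send_rows(
  plan=[
    {"linear": [0.006, -0.03, 0.01], "delta_rot": [0.3, 1.1, 0], "fingers": 0.085},
    {"linear": [0, -0.012, 0.02], "delta_rot": [0, 0, 0], "fingers": 0.085},
    {"linear": [0, 0, 0.02], "delta_rot": [0, 0, 0], "fingers": 0.085},
    {"linear": [0, 0, 0.005], "delta_rot": [0, 0, 0], "fingers": 0.085},
    {"linear": [0, 0, 0], "delta_rot": [0, 0, 0], "fingers": 0.085},
    {"linear": [0, 0, 0], "delta_rot": [0, 0, 0], "fingers": 0.085},
  ],
)

```text
clock: 28.72
position: [0.498, 0.3436, 0.0676]
ee_rot: [0.001, 1.0, -0.0, 0.001]
contact_force: [0.6, 0.6, -0.1]
width: 0.0852
```

```bash
python3 -c "
from h import *
d([.4935,.358,.033]);capz('cap_large_mid',.021)"
```

```text
t 28.72 pos [0.498  0.3436 0.0676] tool d [-0.0046 -0.0145  0.0346] yaw -0.0 tilt [ 0.12 -0.13] q [ 0.49  0.48  1.7  -0.    0.97  0.49] F [ 0.6  0.6 -0.1] w 0.0852
0.88 [0.4935 0.3581] 0.064
```

Emit:
send_rows(
  plan=[
    {"linear": [-0.0045, -0.013, 0.008], "delta_rot": [0.1, -0.1, 0], "fingers": 0.085},
    {"linear": [0, 0, 0.012], "delta_rot": [0, 0, 0], "fingers": 0.085},
    {"linear": [0, 0, 0.004], "delta_rot": [0, 0, 0], "fingers": 0.085},
    {"linear": [0, 0, 0], "delta_rot": [0, 0, 0], "fingers": 0.085},
    {"linear": [0, 0, 0], "delta_rot": [0, 0, 0], "fingers": 0.085},
  ],
)

```text
clock: 29.23
position: [0.4961, 0.3597, 0.0471]
ee_rot: [-0.003, 1.0, -0.002, 0.004]
contact_force: [-0.1, -1.3, 0.4]
width: 0.0848
```

```bash
python3 -c "
from h import *
d([.4935,.358,.033]);capz('cap_large_mid',.021)"
```

```text
t 29.23 pos [0.4961 0.3597 0.0471] tool d [-0.0027  0.0017  0.0141] yaw -0.2 tilt [0.47 0.33] q [0.51 0.51 1.71 0.   0.92 0.52] F [-0.1 -1.3  0.4] w 0.0848
0.58 [0.4932 0.3591] 0.0639
```

Emit:
send_rows(
  plan=[
    {"linear": [-0.0025, 0.001, 0.008], "delta_rot": [-0.3, -0.5, 0], "fingers": 0.085},
    {"linear": [0, 0, 0.003], "delta_rot": [0, 0, 0], "fingers": 0.085},
    {"linear": [0, 0, 0], "delta_rot": [0, 0, 0], "fingers": 0.085},
    {"linear": [0, 0, 0], "delta_rot": [0, 0, 0], "fingers": 0.085},
  ],
)

```text
clock: 29.67
position: [0.4941, 0.359, 0.0364]
ee_rot: [-0.001, 1.0, -0.002, 0.0]
contact_force: [0.0, -0.3, 0.5]
width: 0.0851
```

```bash
python3 -c "
from h import *
d([.4935,.358,.033])"
```

```text
t 29.67 pos [0.4941 0.359  0.0364] tool d [-0.0006  0.001   0.0034] yaw -0.2 tilt [0.05 0.08] q [0.51 0.52 1.72 0.   0.9  0.52] F [ 0.  -0.3  0.5] w 0.0851
```

Emit:
send_rows(
  plan=[
    {"linear": [-0.0005, 0.001, 0.003], "delta_rot": [0, 0, 0], "fingers": 0.085},
    {"linear": [0, 0, 0], "delta_rot": [0, 0, 0], "fingers": 0.075},
    {"linear": [0, 0, 0], "delta_rot": [0, 0, 0], "fingers": 0.057},
    {"linear": [0, 0, 0], "delta_rot": [0, 0, 0], "fingers": 0.057},
    {"linear": [0, 0, 0], "delta_rot": [0, 0, 0], "fingers": 0.057},
    {"linear": [0, 0, 0], "delta_rot": [0, 0, 0], "fingers": 0.057},
    {"linear": [0, 0, 0], "delta_rot": [0, 0, 0], "fingers": 0.057},
  ],
  force=60,
)

```text
clock: 30.25
position: [0.4933, 0.3577, 0.0342]
ee_rot: [-0.001, 1.0, -0.002, 0.0]
contact_force: [-0.8, 0.3, -0.6]
width: 0.0619
```

```bash
python3 -c "
from h import *
d([.4935,.358,.033])"
```

```text
t 30.25 pos [0.4933 0.3577 0.0342] tool d [ 0.0002 -0.0003  0.0012] yaw -0.3 tilt [0.03 0.08] q [0.51 0.52 1.72 0.   0.9  0.52] F [-0.8  0.3 -0.6] w 0.0619
```

Emit:
send_rows(
  plan=[
    {"linear": [0, 0, -0.008], "delta_rot": [0, 0, 0], "fingers": 0.057},
    {"linear": [0, 0, -0.02], "delta_rot": [0, 0, 0], "fingers": 0.057},
    {"linear": [0, 0, -0.03], "delta_rot": [0, 0, 0], "fingers": 0.057},
    {"linear": [0, 0, -0.03], "delta_rot": [0, 0, 0], "fingers": 0.057},
    {"linear": [0.001, 0.015, -0.015], "delta_rot": [0, 0, 0], "fingers": 0.057},
    {"linear": [0.001, 0.034, 0], "delta_rot": [0, 0, 0], "fingers": 0.057},
    {"linear": [0.001, 0.036, 0], "delta_rot": [0, 0, 0], "fingers": 0.057},
    {"linear": [0.001, 0.036, 0], "delta_rot": [0, 0, 0], "fingers": 0.057},
    {"linear": [0.001, 0.036, 0], "delta_rot": [0, 0, 0], "fingers": 0.057},
    {"linear": [0.001, 0.034, 0], "delta_rot": [0, 0, 0], "fingers": 0.057},
    {"linear": [0, 0, 0], "delta_rot": [0, 0, 0], "fingers": 0.057},
    {"linear": [0, 0, 0], "delta_rot": [0, 0, 0], "fingers": 0.057},
  ],
)

```text
clock: 31.25
position: [0.4984, 0.1603, 0.1442]
ee_rot: [-0.0, 1.0, -0.0, 0.001]
contact_force: [0.1, 1.2, -1.9]
width: 0.0618
```

```bash
python3 -c "
from h import *
d([.5035,.166,.0662])
im=manip.get_image('wrist');cv2.imwrite('pics/w21.png',im[:,:,::-1]);c=manip.camera_info('wrist')
hole(im,[.503,.166],c)
p=manip.get_state()['position']
for m in manip.masks_of('cap_large_mid','wrist')[:2]:
    ct=max(cv2.findContours(m['pixels'].astype(np.uint8),0,2)[0],key=len)
    q=circ(ray('wrist',cv2.convexHull(ct)[:,0],p[2]-.013,c));print(m['p'],q[0]-p[:2],2*q[1],m['extent'])"
```

```text
t 31.25 pos [0.4984 0.1603 0.1442] tool d [ 0.005  -0.0057  0.078 ] yaw -0.0 tilt [0.12 0.01] q [ 0.18  0.29  1.79 -0.    1.06  0.18] F [ 0.1  1.2 -1.9] w 0.0618
ring [0.5035 0.1666] diam 0.1175
0.71 [-0.00051483  0.00155065] 0.06408890143720491 [251.9, 199.6, 388.9, 335.7]
0.5 [ 0.07512356 -0.05887528] 0.02719946706922582 [448.4, 358.7, 494.2, 398.4]
```

Emit:
send_rows(
  plan=[
    {"linear": [0.005, -0.005, 0.01], "delta_rot": [0, -0.1, 0], "fingers": 0.057},
    {"linear": [0, 0, 0.018], "delta_rot": [0, 0, 0], "fingers": 0.057},
    {"linear": [0, 0, 0.015], "delta_rot": [0, 0, 0], "fingers": 0.057},
    {"linear": [0, 0, 0], "delta_rot": [0, 0, 0], "fingers": 0.057},
    {"linear": [0, 0, 0], "delta_rot": [0, 0, 0], "fingers": 0.057},
    {"linear": [0, 0, 0], "delta_rot": [0, 0, 0], "fingers": 0.057},
  ],
)

```text
clock: 31.85
position: [0.5058, 0.175, 0.0981]
ee_rot: [-0.002, 1.0, 0.005, 0.001]
contact_force: [0.0, 0.6, -2.5]
width: 0.0622
```

```bash
python3 -c "
from h import *
d([.5035,.166,.0662])"
```

```text
t 31.85 pos [0.5058 0.175  0.0981] tool d [-0.0024  0.0091  0.0318] yaw 0.6 tilt [0.14 0.2 ] q [0.2  0.35 1.82 0.   0.96 0.19] F [ 0.   0.6 -2.5] w 0.0622
```

Emit:
send_rows(
  plan=[
    {"linear": [-0.002, 0.0085, 0.01], "delta_rot": [-0.2, -0.1, 0], "fingers": 0.057},
    {"linear": [0, 0, 0.006], "delta_rot": [0, 0, 0], "fingers": 0.057},
    {"linear": [0, 0, 0], "delta_rot": [0, 0, 0], "fingers": 0.057},
    {"linear": [0, 0, 0], "delta_rot": [0, 0, 0], "fingers": 0.057},
    {"linear": [0, 0, 0], "delta_rot": [0, 0, 0], "fingers": 0.057},
  ],
)

```text
clock: 32.27
position: [0.5049, 0.1672, 0.0818]
ee_rot: [-0.0, 1.0, 0.006, 0.002]
contact_force: [-0.1, 0.5, -1.5]
width: 0.0621
```

```bash
python3 -c "
from h import *
d([.5035,.166,.0662])"
```

```text
t 32.27 pos [0.5049 0.1672 0.0818] tool d [-0.0015  0.0012  0.0156] yaw 0.7 tilt [0.2  0.01] q [ 0.19  0.37  1.85 -0.    0.92  0.18] F [-0.1  0.5 -1.5] w 0.0621
```

Emit:
send_rows(
  plan=[
    {"linear": [-0.001, 0.001, 0.007], "delta_rot": [0, -0.2, 0], "fingers": 0.057},
    {"linear": [0, 0, 0.004], "delta_rot": [0, 0, 0], "fingers": 0.057},
    {"linear": [0, 0, 0], "delta_rot": [0, 0, 0], "fingers": 0.057},
    {"linear": [0, 0, 0], "delta_rot": [0, 0, 0], "fingers": 0.057},
  ],
)

```text
clock: 32.6
position: [0.5045, 0.1659, 0.0705]
ee_rot: [-0.0, 1.0, 0.006, 0.001]
contact_force: [0.2, -0.0, -1.8]
width: 0.062
```

```bash
python3 -c "
from h import *
d([.5035,.166,.0662])"
```

```text
t 32.6 pos [0.5045 0.1659 0.0705] tool d [-0.001  -0.0001  0.0043] yaw 0.6 tilt [0.1  0.03] q [0.19 0.38 1.86 0.   0.89 0.18] F [ 0.2 -0.  -1.8] w 0.062
```

Emit:
send_rows(
  plan=[
    {"linear": [-0.001, 0, 0.002], "delta_rot": [0, -0.1, 0], "fingers": 0.057},
    {"linear": [0, 0, 0.001], "delta_rot": [0, 0, 0], "fingers": 0.057},
    {"linear": [0, 0, 0], "delta_rot": [0, 0, 0], "fingers": 0.057},
  ],
)

```text
clock: 32.85
position: [0.5036, 0.1659, 0.0673]
ee_rot: [-0.0, 1.0, 0.005, 0.0]
contact_force: [0.4, -0.4, -2.5]
width: 0.062
```

Emit:
send_rows(
  plan=[
    {"linear": [0, 0, 0.001], "delta_rot": [0, 0, 0], "fingers": 0.057},
    {"linear": [0, 0, 0.001], "delta_rot": [0, 0, 0], "fingers": 0.057},
  ],
)

```text
clock: 33.02
position: [0.5037, 0.1659, 0.0661]
ee_rot: [-0.0, 1.0, 0.006, 0.0]
contact_force: [-3.5, -0.8, 12.0]
width: 0.0618
```

Contact is at the expected height. Releasing and retreating.

Emit:
send_rows(
  plan=[
    {"linear": [0, 0, 0], "delta_rot": [0, 0, 0], "fingers": 0.065},
    {"linear": [0, 0, 0], "delta_rot": [0, 0, 0], "fingers": 0.07},
    {"linear": [0, 0, 0], "delta_rot": [0, 0, 0], "fingers": 0.08},
    {"linear": [0, 0, -0.005], "delta_rot": [0, 0, 0], "fingers": 0.085},
    {"linear": [0, 0, -0.015], "delta_rot": [0, 0, 0], "fingers": 0.085},
    {"linear": [0, 0.005, -0.025], "delta_rot": [0, 0, 0], "fingers": 0.085},
    {"linear": [0, 0.015, -0.025], "delta_rot": [0, 0, 0], "fingers": 0.085},
    {"linear": [0, 0.01, -0.015], "delta_rot": [0, 0, 0], "fingers": 0.085},
    {"linear": [0, 0, 0], "delta_rot": [0, 0, 0], "fingers": 0.085},
    {"linear": [0, 0, 0], "delta_rot": [0, 0, 0], "fingers": 0.085},
  ],
)

```text
clock: 33.85
position: [0.5052, 0.1356, 0.1568]
ee_rot: [-0.001, 1.0, 0.006, 0.002]
contact_force: [-0.8, 0.2, 0.6]
width: 0.0849
```

```bash
python3 -c "
from h import *
d([.5035,.166,.0662])
im=manip.get_image('wrist');c=manip.camera_info('wrist')
for t in (110,150):hole(im,[.503,.166],c,thr=t)
capz('cap_large_mid',.053)
s=cv2.resize(manip.get_image('scene')[160:310,150:430],None,fx=2,fy=2,interpolation=cv2.INTER_CUBIC)
w=im[30:330,160:480]
out=np.zeros((600,560,3),np.uint8);out[:300]=s;out[300:600,:320]=w
cv2.imwrite('pics/fin.png',out[:,:,::-1])"
```

```text
t 33.85 pos [0.5052 0.1356 0.1568] tool d [-0.0017 -0.0303  0.0906] yaw 0.7 tilt [0.22 0.07] q [0.13 0.27 1.77 0.   1.09 0.12] F [-0.8  0.2  0.6] w 0.0849
ring [0.5041 0.1665] diam 0.1176
cap  [0.5037 0.1652] diam 0.0644
ring [0.5041 0.1666] diam 0.1168
cap  [0.5037 0.1652] diam 0.0651
0.81 [0.503  0.1654] 0.0642
0.21 [0.503  0.1722] 0.1003
```

View pics/fin.png

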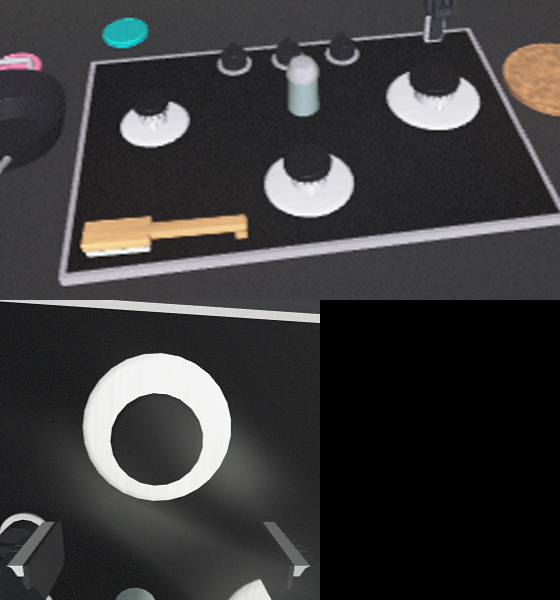

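The final picture shows all three caps flat on their rings: small at (151,103), medium at (308,163), large at (435,80). The shaker, brush, kadai and look-alikes haven't moved. Handing in.

```bash
python3 -c "
from rig import manip
print(manip.sign_off())"
```

```text
the job is handed in; nothing more can be done
None
```

I swapped the three caps onto their own burners and handed the job in at about 34 s of the 96 s allowed. I parked the large cap on the trivet, moved the small and then the medium cap onto their seats, and finally brought the large cap back.

**Final checks (wrist camera):** all three caps lie flat. Offsets from the burner ring centres:

| Cap | Offset |
|---|---|
| Small | about 0.7 mm |
| Medium | about 1.6 mm |
| Large | about 1.4 mm |

**What went wrong on the way:**
- The small cap first landed about 3 mm off, so I re-gripped it and corrected it.
- My first grip of the large cap was too deep to set it flat on the trivet, so I re-gripped it higher on the burner.

**Checks that disagreed:** positions read from close-up wrist views came out 1–2 mm different in y from the farther views. I trusted the farther views, where the whole ring was in sight.

The gripper was open and clear of everything at hand-in. In the last picture the shaker, brush and kadai, and the pink and turquoise discs, look unmoved.

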